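# Set up the soldering place for a ring

### The arm

A 7-joint arm with a two-finger parallel gripper is mounted at the origin on a cart in front of the work surface, level with it; the furniture and walls round the work are solid. World frame = base frame: x ahead of the robot, y to its left, z up, the work surface at z = 0. Lengths are in mm, angles in rad, forces in N, time in s.
With the tool pointing down it reaches from about 425 to 950 mm from the base axis. Payload 4.7 kg.
Tool frame: the origin (TCP) lies on the front face of the gripper's body, between the roots of the fingers; the fingertips stand 73 mm ahead of it and the grasp point (between the pads) lies 54 mm ahead of it; z points along the fingers, y is the line along which they close (so a half turn about z gives the same grasp; the last joint's range is limited). The gripper opens to 85 mm and grips with 20 to 120 N. Pads are 22 mm wide; open, the fingers measure 114 mm over their backs; the gripper's body (76 mm by 85 mm) begins 54 mm behind the grasp point. The pads swing forward as they close: fully open they stand 13 mm farther back than shut.
Start: joints at [-0.029, 0.469, -0.049, 1.532, 0.024, 1.141, -0.082], TCP at [675.012, 0.043, 303.935] pointing down, gripper open.
Joint ranges: [-2.59, 2.59], [-0.33, 1.99], [-1.39, 1.29], [0.1, 2.45], [-1.04, 4.18], [0.21, 1.99], [-2.66, 2.66]. Speed limits (rad/s): [2.57, 2.57, 3.14, 3.14, 3.14, 3.14, 3.14].

### API

Orientations are given as a rotation vector (axis times angle).
In Python, from cell import status, snapshot, camera_params, workorder gives the robot as it stands.
- The arm moves only by the shell command python3 -m crank 'ROWS'. ROWS is JSON, a list of rows, each an object of numbers: "tx", "ty", "tz": the shift along the tool's x, y, z in units of 40 mm (1.0 is 40 mm); "ax", "ay", "az": the turn, a rotation vector about the tool's x, y, z in units of 6 degrees (1.0 is 6 degrees); "grip": the finger opening in mm, from 0 to 85.4. In form: [{"tx": .., "ty": .., "tz": .., "ax": .., "ay": .., "az": .., "grip": ..}, ...]. A call has 1 to 8 rows; each row shifts and turns the commanded pose from where the row before left it, along the tool's axes as they then stand; what a row does not reach is not made up. A row lasts 1/12 s, in which the tool goes at most 41.7 mm and 7.16 degrees, less where a joint would pass 70% of its speed; a pose out of reach is approached as far as the arm can. A call is refused whole if a number of a shift passes 1 or a number of a turn 1, either way. A call with a gripper value outside its range is refused whole. The fingers move at their own pace and stop on an object; the grip force is fixed at half the most. Time passes only in rows, so rows that do not move let the fingers close. It gives the time, the measured TCP pose, the force, the opening and the grip force at its end, in the units of the state.
- status.read_state(): the state, without advancing time (a new reading comes with each control period).
- snapshot(name): name is "scene" or "side" or "wrist"; returns the picture (420x560x3 uint8, red, green, blue); there is no depth.
- camera_params(name): a dict with "fx", "fy", "cx", "cy" (pixels), "k1" (the pictures are not rectified: a ray, as slopes to the right and down, at radius r is drawn at 1 + k1 r^2 times it, then the intrinsics apply), "position" and "orientation" of the camera in the world; the wrist camera has in their place "hand_eye" (4x4, takes a point from camera to tool coordinates, whose origin is the TCP and whose axes are the flange's). Camera axes: x right, y up, looking along -z (the intrinsics and any distortion apply to the point x, -y, -z); pixel columns grow to the right and rows downward; lengths in mm; the calibration is good to about 2 mm. A picture is of the moment at which its call begins: read the wrist's pose just before it. camera_params takes no time and is no camera call.
- workorder.job_done(): hands the job in; it is judged then, once.
The state is a dict: "time_s": time; "qpos": joint angles; "qd": joint speeds; "tau": joint torques, N m; "ee_pos": TCP position; "tcp_rot": TCP orientation; "force": force on the tool from outside, world axes, zero at the start; "torque": the same for the moment, N m; "width": finger opening in mm; "grasp_force": force on a finger pad.
Only numpy, scipy, OpenCV 4.12 (cv2) and the standard library are available. Lean on these libraries where they do the work, as an engineer would, in place of code of your own. Each camera call takes 0.05 s, during which the arm holds its last target. There are 200 camera calls.

### The job

Get the solder board ready for soldering the brass ring: lay the fire brick on the board as a heat shield, long side flush along the board's back edge and centred on it, and stand the steel tripod on the board in the middle of the space left in front of the brick. Put the round wire gauze flat on top of the tripod, down between its three prongs, and lay the brass ring on the middle of the gauze. Stand the flux bottle (squat, white, with a wide black cap) upright on the bench to the right of the board, level with the tripod and about 3 cm clear of the board's edge, and leave the spray flask and the brown dropper bottle as they are.

Things in the scene. Friction and masses are not known exactly. Their poses are not given: they have to be found in the camera images.
- solder_board: grey, scorched solder board, 172 (its x) x 250 (its y) x 16 mm high, lying on the bench, fixed. Origin: centre of its underside. Its +x points away from the robot (the back edge is the long edge at x = +86 mm), its +y to the left, turned by up to about 12 degrees; the right edge is at y = -125 mm.
- fire_brick: light grey soft fire brick lying flat, 58 (its x) x 115 (its y) x 40 mm high, 0.13 kg. Origin: centre of its underside. Grasp across the 58 mm. Flush along the back edge of the board its centre is at +57 mm along the board's x and 0 along its y, and 114 mm of board stay free in front of it.
- tripod: steel tripod, 0.16 kg; origin between the feet, at foot level. Band 66 mm outside, 54 mm inside, 52 to 60 mm up; legs at 0, 120, 240 deg about its z from its +x, 36.5 mm out at the band, 45 mm with feet, ending in prongs 70 mm up. Grip across the band between the legs: along its y or 60 deg to either side. Its place: -29 mm along the board's x (middle of the space before the brick), 0 along y.
- gauze: round wire gauze in a steel rim, 60 mm across, 10 mm high, 0.06 kg. Origin: centre of its underside. Grasp across the rim from above. It rests on the tripod's band, 60 mm above the feet, with 3.5 mm of play to the three prongs; the fingers must pass between the prongs (closing along the tripod's y or 60 deg to either side).
- brass_ring: plain brass ring lying flat, 26 mm outside, 21.6 mm inside, 9 mm high, 0.018 kg. Origin: centre of its underside. Grasp across its outside. It lies on top of the gauze, 10 mm above the gauze's underside.
- flux_bottle: squat round flux bottle, white with a wide black cap of the same width, 35 mm across and 81 mm high, 0.07 kg, standing. Origin: centre of its underside. With 30 mm clear to the board's right edge its centre is at -172 mm along the board's y; level with the tripod it is at -29 mm along the board's x.
- spray_flask: bystander: slim white flask with a black spray head, 32 mm across, 114 mm high, standing loose among the other things. Origin: centre of its underside. Leave it standing where it is.
- dropper_bottle: bystander: small brown dropper bottle with a black rubber top, 34 mm across, 102 mm high, standing loose on the bench at the back. Origin: centre of its underside. Leave it standing where it is.
Things that resemble listed ones, but are neither listed nor needed, are in the scene too. What is meant by the gauze is not green, and is the larger of those in its own colour.

How it is judged:
By the outcome, as a careful person would: the job done as asked, in the order asked, and still so for the second after the job is handed in, with the robot touching nothing.
It also fails if it takes over 125 s, if anything falls off the work surface, if the arm or the gripper's body presses on something with over 40 N, if the wrist force passes 120 N, or if a joint passes its speed limit or range.

## Working session

There is one attempt and no reset: what is moved stays moved. The work goes in short steps, Python scripts to look and compute and a shell command to move; the robot and the scene stay as the last step left them, time stands still between calls to the robot, and variables do not carry over. Pictures are saved under pics/ and viewed, at most 14 in all, crops included, and the job is handed in when it is done.

```bash
ls; mkdir -p pics; python3 - <<'E'
from cell import status,snapshot,camera_params
import cv2
for n in ("scene","side","wrist"):
    cv2.imwrite(f"pics/{n}0.png",snapshot(n)[:,:,::-1]); print(n,camera_params(n))
print(status.read_state())
E
```

```text
pics
scene {'fx': 403.56613844962504, 'fy': 403.56613844962504, 'cx': 272.778710635514, 'cy': 210.40188559035647, 'k1': -0.07026634306200143, 'position': array([ 167.15158497, -560.71784235,  533.26775772]), 'orientation': array([ 1.00755633, -0.27215177, -0.42732393])}
side {'fx': 519.9907294071414, 'fy': 519.9907294071414, 'cx': 270.43289752858533, 'cy': 209.38324690661042, 'k1': -0.11931619882067178, 'position': array([ 421.65286931, -756.39725864,  617.86786271]), 'orientation': array([ 1.02602031, -0.06513476, -0.10256739])}
wrist {'fx': 291.0019184940554, 'fy': 291.0019184940554, 'cx': 280.63604143466125, 'cy': 209.33001273232466, 'k1': -0.017246715840401432, 'hand_eye': array([[ 2.03428757e-04,  9.46656361e-01,  3.22244772e-01,
         8.32352573e+01],
       [ 9.99999883e-01, -3.33737056e-04,  3.49130795e-04,
         1.49450004e-01],
       [ 4.38051909e-04,  3.22244663e-01, -9.46656318e-01,
        -6.99509062e+01],
       [ 0.00000000e+00,  0.00000000e+00,  0.00000000e+00,
         1.00000000e+00]])}
{'time_s': 0.15, 'qpos': array([-0.02887077,  0.4692517 , -0.04860198,  1.53340707,  0.02410836,
        1.14100912, -0.08232336]), 'qd': array([-2.15057338e-03, -2.18508776e-03, -2.28257614e-04, -3.48653420e-03,
       -2.33700873e-05, -5.97873250e-04,  7.95716758e-04]), 'tau': array([ 3.33697863e-04, -5.10767841e+01, -4.67274967e-02, -2.37979531e+01,
        1.07760131e-02,  5.44104041e-03, -2.80327527e-05]), 'ee_pos': array([6.74664697e+02, 4.02035000e-03, 3.03110736e+02]), 'tcp_rot': array([-2.22074186e+00, -2.22070302e+00,  1.70967754e-03]), 'force': array([-0.43605313, -0.82292694, -0.78161881]), 'torque': array([ 0.05775639, -0.02252903, -0.01590007]), 'grasp_force': 0.0, 'width': 85.48804957962625}
```

View pics/scene0.png

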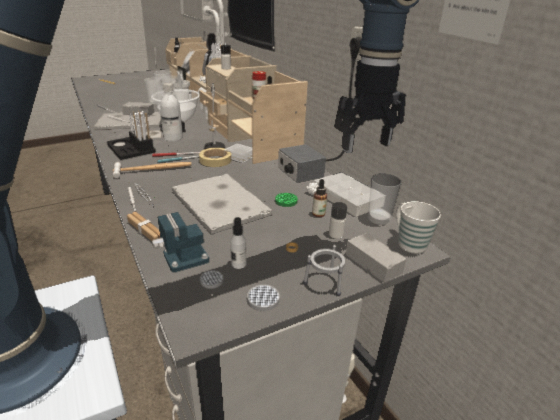

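View pics/side0.png

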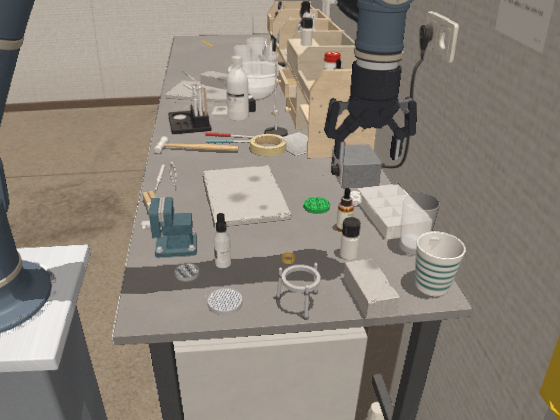

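View pics/wrist0.png

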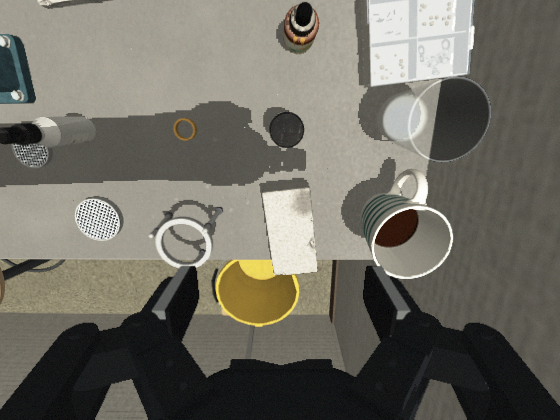

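```bash
cat > h.py <<'E'
import numpy as np, cv2
from scipy.spatial.transform import Rotation as R
from cell import status,snapshot,camera_params
def grab(n):
    "picture (BGR), camera dict with pose"
    c=dict(camera_params(n)); s=status.read_state(); im=snapshot(n)[:,:,::-1].copy()
    if n=="wrist":
        T=np.eye(4);T[:3,:3]=R.from_rotvec(s["tcp_rot"]).as_matrix();T[:3,3]=s["ee_pos"]
        M=T@c["hand_eye"]; c["R"],c["p"]=M[:3,:3],M[:3,3]
    else: c["R"],c["p"]=R.from_rotvec(c["orientation"]).as_matrix(),np.array(c["position"])
    return im,c
def rays(c,px):
    K=np.array([[c["fx"],0,c["cx"]],[0,c["fy"],c["cy"]],[0,0,1]])
    u=cv2.undistortPoints(np.float64(px).reshape(-1,1,2),K,np.array([c["k1"],0,0,0.]))[:,0]
    d=np.c_[u[:,0],-u[:,1],-np.ones(len(u))]@c["R"].T
    return d/np.linalg.norm(d,axis=1)[:,None]
def plane(c,px,z):
    d=rays(c,px); return c["p"]+d*((z-c["p"][2])/d[:,2])[:,None]
def tri(obs):
    "obs: [(c,px)] -> point, residual mm"
    A=np.zeros((3,3));b=np.zeros(3);L=[]
    for c,p in obs:
        d=rays(c,[p])[0];P=np.eye(3)-np.outer(d,d);A+=P;b+=P@c["p"];L.append((P,c["p"]))
    x=np.linalg.solve(A,b); return x,max(np.linalg.norm(P@(x-q)) for P,q in L)
def proj(c,X):
    v=(np.atleast_2d(X)-c["p"])@c["R"]; u=np.c_[v[:,0],-v[:,1]]/-v[:,2:]
    u=u*(1+c["k1"]*(u**2).sum(1))[:,None]
    return u*c["fx"]+[c["cx"],c["cy"]]
E
cat > a.py <<'E'
from h import *
np.set_printoptions(precision=1,suppress=True)
ims={n:grab(n) for n in("scene","side","wrist")}
C={n:v[1] for n,v in ims.items()}
pts={"gauze":((263,297),(225,300),(99,219)),"gauze_small":((211,280),(187,272),(32,152)),"ring":((292,247),(288,257),(185,129)),
"tripod_band":((326,262),(301,278),(182,242)),"flux_cap":((340,209),(351,226),(286,129)),"drop_top":((321,185),(346,194),(305,14)),
"flask_top":((238,222),(221,218),None)}
for k,v in pts.items():
    o=[(C[n],p) for n,p in zip(C,v) if p]; x,r=tri(o); print(k,x,"res %.1f"%r)
print("board scene",plane(C["scene"],[(173,187),(222,176),(270,211),(216,224)],16))
print("board side",plane(C["side"],[(203,172),(265,167),(289,212),(224,221)],16))
print("brick wrist",plane(C["wrist"],[(262,187),(306,180),(317,271),(275,274)],40))
s=ims["scene"][0][180:320,180:440]; w=ims["wrist"][0][90:290,0:340]
cv2.imwrite("pics/crop1.png",np.vstack([cv2.resize(s,(520,280),interpolation=cv2.INTER_CUBIC),cv2.resize(w,(520,306))]))
E
python3 a.py
```

```text
gauze [427.1 -55.1   7.3] res 2.2
gauze_small [357.7  35.2   5.3] res 2.0
ring [556.9  61.8   6. ] res 2.1
tripod_band [556.8 -66.8  55.2] res 2.5
flux_cap [680.1  64.7  70.3] res 2.2
drop_top [693.6 162.5  84.5] res 2.8
flask_top [428.1  59.8 107.7] res 0.9
board scene [[393.7 433.8  16. ]
 [541.4 441.1  16. ]
 [576.2 204.3  16. ]
 [433.2 205.8  16. ]]
board side [[391.4 434.3  16. ]
 [551.3 445.7  16. ]
 [580.4 217.7  16. ]
 [435.4 195.7  16. ]]
brick wrist [[ 652.6   -2.4   40. ]
 [ 704.3    6.    40. ]
 [ 722.1 -115.3   40. ]
 [ 667.2 -119.8   40. ]]
```

View pics/crop1.png

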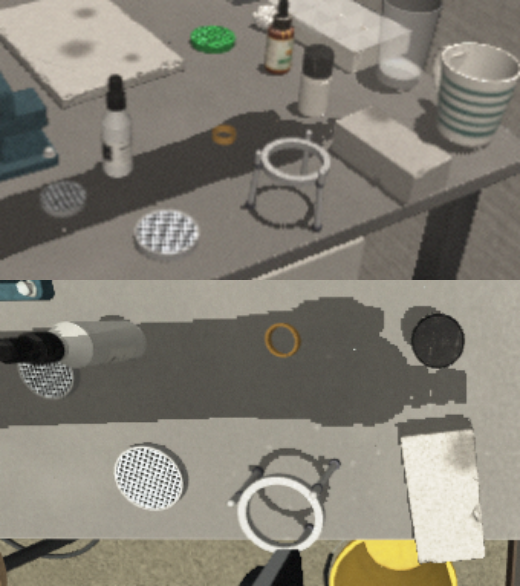

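```bash
python3 -m crank '[{"tx":0.7,"ty":-0.6},{"tx":0.7,"ty":-0.6},{"tx":0.7,"ty":-0.6},{"tx":0.7,"ty":-0.6},{"tx":0.7,"ty":-0.6},{"tx":0.7,"ty":-0.6},{"tx":0.7,"ty":-0.6},{"tx":0.7,"ty":-0.6}]'
python3 -m crank '[{"tx":0},{"tx":0}]' >/dev/null
python3 - <<'E'
from h import *
import pickle
im,c=grab("wrist"); cv2.imwrite("pics/w1.png",im); pickle.dump(c,open("w1.pkl","wb")); print(status.read_state()["ee_pos"])
E
```

```text
[6.74918493e+02 1.60684790e-02 3.03683173e+02]validation failed for argument at $[0]...
validation failed for argument at $[0]...
```

View pics/w1.png

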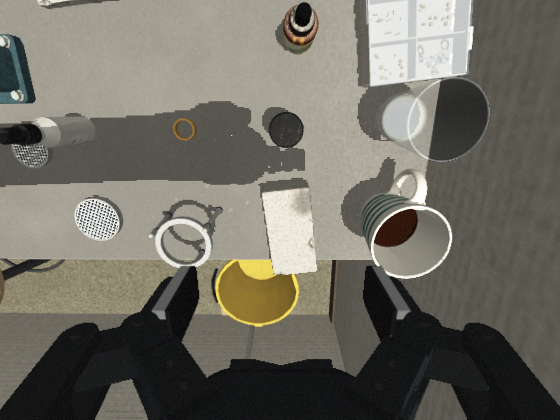

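```bash
python3 -m crank '[{"tx":0.7,"ty":-0.6,"tz":0,"ax":0,"ay":0,"az":0,"grip":85},{"tx":0.7,"ty":-0.6,"tz":0,"ax":0,"ay":0,"az":0,"grip":85},{"tx":0.7,"ty":-0.6,"tz":0,"ax":0,"ay":0,"az":0,"grip":85},{"tx":0.7,"ty":-0.6,"tz":0,"ax":0,"ay":0,"az":0,"grip":85},{"tx":0.7,"ty":-0.6,"tz":0,"ax":0,"ay":0,"az":0,"grip":85},{"tx":0.7,"ty":-0.6,"tz":0,"ax":0,"ay":0,"az":0,"grip":85},{"tx":0.7,"ty":-0.6,"tz":0,"ax":0,"ay":0,"az":0,"grip":85},{"tx":0.7,"ty":-0.6,"tz":0,"ax":0,"ay":0,"az":0,"grip":85}]'
python3 - <<'E'
from h import *
import pickle
im,c=grab("wrist"); im,c=grab("wrist");im,c=grab("wrist"); cv2.imwrite("pics/w2.png",im); pickle.dump(c,open("w2.pkl","wb")); print(status.read_state()["ee_pos"])
E
```

```text
time_s: 1.02
ee_pos: [481.6, 225.1, 304.2]
tcp_rot: [2.221, 2.221, 0.001]
force: [0.6, -0.1, 0.0]
width: 85.1
grasp_force: 0.0
[480.883946   227.00602847 304.3691762 ]
```

View pics/w2.png

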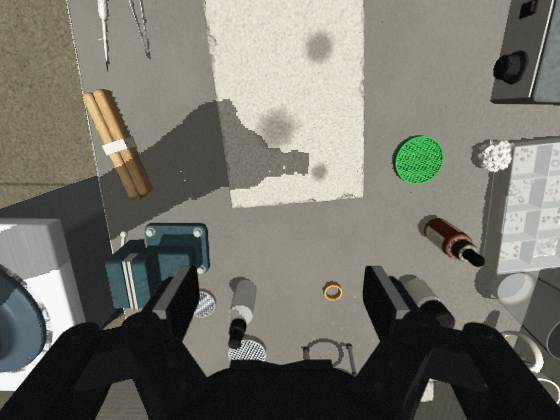

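```bash
python3 -m crank '[{"tx":0.9,"ty":0,"tz":0,"ax":0,"ay":0,"az":0,"grip":85},{"tx":0.9,"ty":0,"tz":0,"ax":0,"ay":0,"az":0,"grip":85},{"tx":0.9,"ty":0,"tz":0,"ax":0,"ay":0,"az":0,"grip":85},{"tx":0,"ty":0,"tz":0,"ax":0,"ay":0,"az":0,"grip":85}]'
cat > b.py <<'E'
from h import *
import pickle
np.set_printoptions(precision=1,suppress=True)
im,c=grab("wrist");im,c=grab("wrist");cv2.imwrite("pics/w3.png",im); pickle.dump(c,open("w3.pkl","wb"))
hsv=cv2.cvtColor(im,cv2.COLOR_BGR2HSV); 
# show a grid-free picture; edges
g=cv2.cvtColor(im,cv2.COLOR_BGR2GRAY)
print(status.read_state()["ee_pos"])
E
python3 b.py
```

```text
time_s: 1.5
ee_pos: [482.0, 339.0, 304.0]
tcp_rot: [-2.21, -2.227, -0.006]
force: [-0.2, 1.2, 0.2]
width: 85.1
grasp_force: 0.0
[483.4 332.7 303.5]
```

View pics/w3.png

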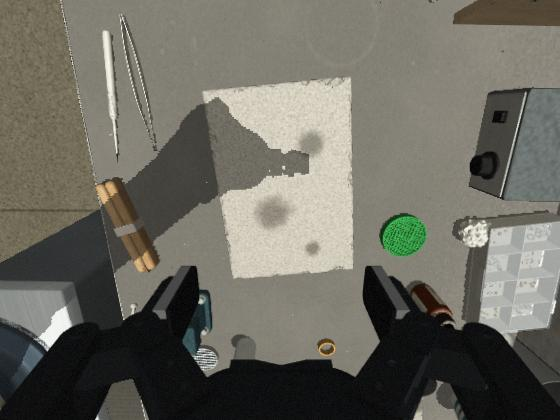

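```bash
cat > c.py <<'E'
from h import *
import pickle
np.set_printoptions(precision=1,suppress=True)
def edge(g,a,b,n=60,w=8):
    "subpixel edge points near segment a-b, bright on the inside"
    a,b=np.float64(a),np.float64(b);t=(b-a)/np.linalg.norm(b-a);nrm=np.array([-t[1],t[0]]);o=[]
    s=np.arange(-w,w+.1,.5)
    for f in np.linspace(.06,.94,n):
        p=a+f*(b-a)+s[:,None]*nrm
        v=cv2.remap(g,np.float32(p[:,:1]),np.float32(p[:,1:]),cv2.INTER_LINEAR)[:,0].astype(float)
        d=np.abs(np.diff(cv2.GaussianBlur(v[:,None],(1,5),0)[:,0])); i=d.argmax()
        if d[i]>5:o.append(p[i]+nrm*.25)
    return np.array(o)
def line(P):
    for _ in range(6):
        m=P.mean(0);d=np.linalg.svd(P-m)[2][0];r=np.abs((P-m)@[-d[1],d[0]]);k=r<max(1.,2*np.median(r))
        if k.all():break
        P=P[k]
    return m,d
def cross(l,m): 
    t=np.linalg.solve(np.c_[l[1],-m[1]],m[0]-l[0]); return l[0]+t[0]*l[1]
def corners(im,c,q,z,w=8):
    g=cv2.cvtColor(im,cv2.COLOR_BGR2GRAY); L=[]
    for i in range(4):
        e=edge(g,q[i],q[(i+1)%4],w=w); L.append(line(plane(c,e,z)[:,:2]))
    return np.array([cross(L[i-1],L[i]) for i in range(4)]),L
E
cat > d.py <<'E'
from c import *
im=cv2.imread("pics/w3.png");c=pickle.load(open("w3.pkl","rb"))
q,L=corners(im,c,[(204,91),(351,77),(353,269),(232,279)],16,w=7)
print(q); print("sides",[np.linalg.norm(q[i]-q[i-1]) for i in range(4)])
ctr=q.mean(0); y=(q[0]+q[1]-q[2]-q[3]); x=q[1]+q[2]-q[0]-q[3]
print("ctr",ctr,"yaw from y",np.degrees(np.arctan2(-y[0],y[1])),"from x",np.degrees(np.arctan2(x[1],x[0])))
im2=cv2.imread("pics/w2.png");c2=pickle.load(open("w2.pkl","rb"))
print("corner heights",[tri([(c,proj(c,[*q[i],16])[0]),(c2,p)]) for i,p in((2,(363.5,195.5)),(3,(233,207)))])
# brick from start picture
im=cv2.imread("pics/w1.png")
s=status.read_state()
E
python3 d.py
```

```text
[[391.6 440.2]
 [560.5 456.3]
 [583.8 211.6]
 [415.9 193. ]]
sides [np.float64(248.3956303879819), np.float64(169.67167649259068), np.float64(245.79178615075665), np.float64(168.93774979354177)]
ctr [488.  325.3] yaw from y 5.522276134292744 from x 5.903654679483514
corner heights [(array([583.6, 212.6,  17.9]), np.float64(0.31501638772321033)), (array([417.2, 196.3,  21.2]), np.float64(0.3502532962544917))]
```

```bash
cat >> h.py <<'E'
def mean_wrist(n=5):
    P=[];Q=[]
    for _ in range(n):
        s=status.read_state();P.append(s["ee_pos"]);Q.append(s["tcp_rot"]);im=snapshot("wrist")[:,:,::-1].copy()
    c=dict(camera_params("wrist"));T=np.eye(4);T[:3,:3]=R.from_rotvec(Q).mean().as_matrix();T[:3,3]=np.mean(P,0)
    M=T@c["hand_eye"];c["R"],c["p"]=M[:3,:3],M[:3,3];c["T"]=T
    return im,c,np.std(P,0),np.degrees(np.std((R.from_matrix(T[:3,:3]).inv()*R.from_rotvec(Q)).as_rotvec(),0))
E
cat > e.py <<'E'
from c import *
im,c,sp,sr=mean_wrist(6);print(c["T"],sp,sr,R.from_matrix(c["T"][:3,:3]).as_rotvec())
pickle.dump(c,open("w3.pkl","wb"));cv2.imwrite("pics/w3.png",im)
exec(open("d.py").read().split("im2=")[0].split("\n",2)[2])
E
python3 - <<'E'
E
sed -i '1,2d' d.py; sed -i '1i from c import *\nim=cv2.imread("pics/w3.png");c=pickle.load(open("w3.pkl","rb"))' d.py; python3 e.py
```

```text
[[  0.    1.    0.  483.8]
 [  1.   -0.   -0.  330.7]
 [ -0.    0.   -1.  303.7]
 [  0.    0.    0.    1. ]] [0.2 0.9 0.2] [0.  0.  0.1] [ 2.2  2.2 -0. ]
[[391.5 440.8]
 [560.2 455.7]
 [584.  212.4]
 [415.9 193.6]]
sides [np.float64(248.38992090166076), np.float64(169.29942452516926), np.float64(244.4343778163457), np.float64(169.12378664329353)]
ctr [487.9 325.6] yaw from y 5.619371201377389 from x 5.736972453134068
```

```bash
python3 -m crank '[{"tx":-0.8,"ty":0.46,"tz":0,"ax":0,"ay":0,"az":0,"grip":85},{"tx":-0.8,"ty":0.46,"tz":0,"ax":0,"ay":0,"az":0,"grip":85},{"tx":-0.8,"ty":0.46,"tz":0,"ax":0,"ay":0,"az":0,"grip":85},{"tx":-0.8,"ty":0.46,"tz":0,"ax":0,"ay":0,"az":0,"grip":85},{"tx":-0.8,"ty":0.46,"tz":0,"ax":0,"ay":0,"az":0,"grip":85},{"tx":-0.8,"ty":0.46,"tz":0,"ax":0,"ay":0,"az":0,"grip":85},{"tx":-0.8,"ty":0.46,"tz":0,"ax":0,"ay":0,"az":0,"grip":85},{"tx":-0.8,"ty":0.46,"tz":0,"ax":0,"ay":0,"az":0,"grip":85}]' >/dev/null
python3 -m crank '[{"tx":-0.8,"ty":0.46,"tz":0,"ax":0,"ay":0,"az":0,"grip":85},{"tx":-0.8,"ty":0.46,"tz":0,"ax":0,"ay":0,"az":0,"grip":85},{"tx":-0.8,"ty":0.43,"tz":0,"ax":0,"ay":0,"az":0,"grip":85},{"tx":0,"ty":0,"tz":0.9,"ax":0,"ay":0,"az":0,"grip":85},{"tx":0,"ty":0,"tz":0.9,"ax":0,"ay":0,"az":0,"grip":85},{"tx":0,"ty":0,"tz":0,"ax":0,"ay":0,"az":0,"grip":85},{"tx":0,"ty":0,"tz":0,"ax":0,"ay":0,"az":0,"grip":85}]'
python3 - <<'E'
from c import *
im,c,sp,sr=mean_wrist(3);print(c["T"][:3,3],sp);pickle.dump(c,open("w4.pkl","wb"));cv2.imwrite("pics/w4.png",im)
E
```

```text
time_s: 3.15
ee_pos: [683.0, -20.4, 230.3]
tcp_rot: [-2.22, -2.219, 0.005]
force: [0.4, -0.1, 1.0]
width: 84.9
grasp_force: 0.0
[684.2 -20.  232.4] [0.9 0.3 1.6]
```

View pics/w4.png

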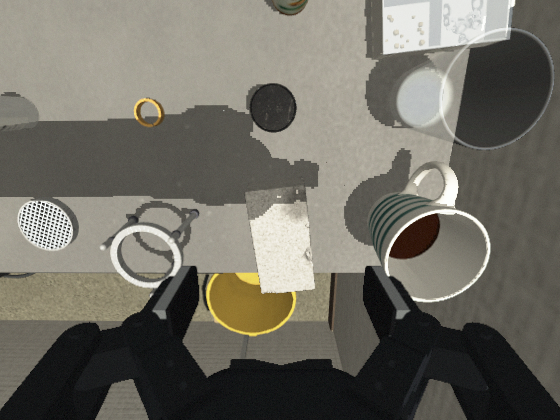

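```bash
cat > f.py <<'E'
from c import *
im=cv2.imread("pics/w4.png");c=pickle.load(open("w4.pkl","rb"))
q,L=corners(im,c,[(248,191),(306,186),(314,289),(260,293)],40,w=5)
print(q,[np.linalg.norm(q[i]-q[i-1]) for i in range(4)],proj(c,np.c_[q,[40]*4]).tolist())
for m,d in L: print("dir",np.degrees(np.arctan2(d[1],d[0]))%180)
print("ctr",q.mean(0))
c1=pickle.load(open("w1.pkl","rb"))
for a,b in(((248,191),(262,187)),((306,186),(306,180)),((314,289),(317,271))): print(tri([(c,a),(c1,b)]))
print("mug",plane(c,[(369,220)],45),plane(c,[(369,220)],90))
E
python3 f.py
```

```text
[[ 649.7   -8.7]
 [ 706.    -1.7]
 [ 719.7 -114.6]
 [ 664.5 -119.7]] [np.float64(112.02308132869577), np.float64(56.682517310091775), np.float64(113.72070142881378), np.float64(55.44209014184588)] [[243.74816376912, 191.7635232864034], [304.20342574007634, 184.52263146457852], [314.3500301698805, 289.10482792885574], [261.97424993689515, 293.22451611985906]]
dir 7.056256328298748
dir 96.90993423161358
dir 5.297588873356261
dir 97.55551434653623
ctr [685.  -61.2]
(array([653.9,  -3.2,  47.5]), np.float64(2.7233735143615125))
(array([668. , 105.8, 470.6]), np.float64(1.435105009626745))
(array([ 721. , -116.1,   38.2]), np.float64(1.48095898454532))
mug [[767.9 -34.9  45. ]] [[753.3 -17.8  90. ]]
```

```bash
python3 -m crank '[{"tx":-0.52,"ty":0.03,"tz":0,"ax":0,"ay":0,"az":-0.58,"grip":76},{"tx":-0.5,"ty":0,"tz":0,"ax":0,"ay":0,"az":-0.58,"grip":76},{"tx":0,"ty":0,"tz":0.7,"ax":0,"ay":0,"az":0,"grip":76},{"tx":0,"ty":0,"tz":0.7,"ax":0,"ay":0,"az":0,"grip":76},{"tx":0,"ty":0,"tz":0.7,"ax":0,"ay":0,"az":0,"grip":76},{"tx":0,"ty":0,"tz":0.4,"ax":0,"ay":0,"az":0,"grip":76},{"tx":0,"ty":0,"tz":0,"ax":0,"ay":0,"az":0,"grip":76},{"tx":0,"ty":0,"tz":0,"ax":0,"ay":0,"az":0,"grip":76}]'
python3 - <<'E'
from c import *
im,c,sp,sr=mean_wrist(2);print(c["T"]);pickle.dump(c,open("w5.pkl","wb"));cv2.imwrite("pics/w5.png",im)
E
```

```text
time_s: 3.97
ee_pos: [687.5, -60.4, 133.4]
tcp_rot: [2.081, 2.352, 0.002]
force: [0.8, 0.9, 0.8]
width: 76.1
grasp_force: 0.0
[[ -0.1   1.    0.  687.8]
 [  1.    0.1  -0.  -60.4]
 [ -0.    0.   -1.  134. ]
 [  0.    0.    0.    1. ]]
```

View pics/w5.png

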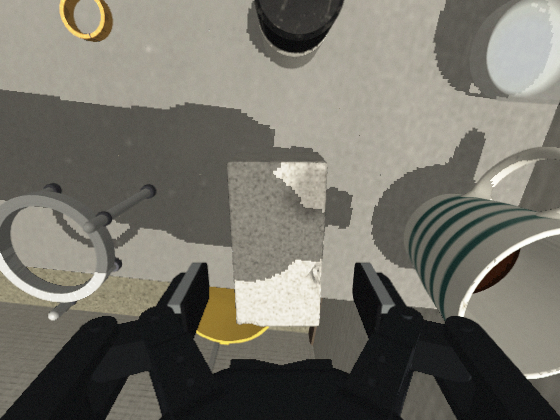

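```bash
python3 -m crank '[{"tx":0,"ty":0,"tz":0.7,"ax":0,"ay":0,"az":0,"grip":76},{"tx":0,"ty":0,"tz":0.72,"ax":0,"ay":0,"az":0,"grip":76},{"tx":0,"ty":0,"tz":0,"ax":0,"ay":0,"az":0,"grip":76},{"tx":0,"ty":0,"tz":0,"ax":0,"ay":0,"az":0,"grip":50},{"tx":0,"ty":0,"tz":0,"ax":0,"ay":0,"az":0,"grip":50},{"tx":0,"ty":0,"tz":0,"ax":0,"ay":0,"az":0,"grip":50},{"tx":0,"ty":0,"tz":0,"ax":0,"ay":0,"az":0,"grip":50},{"tx":0,"ty":0,"tz":0,"ax":0,"ay":0,"az":0,"grip":50}]'; python3 -m crank '[{"tx":0,"ty":0,"tz":0,"ax":0,"ay":0,"az":0,"grip":50},{"tx":0,"ty":0,"tz":-0.5,"ax":0,"ay":0,"az":0,"grip":50},{"tx":0,"ty":0,"tz":0,"ax":0,"ay":0,"az":0,"grip":50}]'; python3 -m crank '[{"tx":0,"ty":0,"tz":-0.9,"ax":0,"ay":0,"az":0,"grip":50},{"tx":0,"ty":0,"tz":-0.9,"ax":0,"ay":0,"az":0,"grip":50},{"tx":0,"ty":0,"tz":-0.9,"ax":0,"ay":0,"az":0,"grip":50},{"tx":0,"ty":0,"tz":-0.5,"ax":0,"ay":0,"az":0,"grip":50},{"tx":0,"ty":0,"tz":0,"ax":0,"ay":0,"az":0,"grip":50},{"tx":0,"ty":0,"tz":0,"ax":0,"ay":0,"az":0,"grip":50}]'
python3 - <<'E'
from c import *
im,c,sp,sr=mean_wrist(3);print(c["T"][:3,3],R.from_matrix(c["T"][:3,:3]).as_rotvec());pickle.dump(c,open("w6.pkl","wb"));cv2.imwrite("pics/w6.png",im)
T=c["T"]; X=np.array([488,325.5]);a=np.radians(5.65);bx=np.array([np.cos(a),np.sin(a)])
t=X+57*bx; print(t,"tool yaw",np.degrees(np.arctan2(T[1,1],T[0,1])),"shift tool units",T[:2,:2].T@(t-T[:2,3])/40)
E
```

```text
time_s: 4.73
ee_pos: [687.9, -60.7, 77.5]
tcp_rot: [2.081, 2.35, 0.004]
force: [0.0, 0.3, 5.7]
width: 57.5
grasp_force: 66.2
time_s: 4.98
ee_pos: [688.4, -60.8, 98.3]
tcp_rot: [2.08, 2.349, 0.006]
force: [0.6, -0.0, -0.5]
width: 57.1
grasp_force: 65.8
time_s: 5.48
ee_pos: [686.9, -60.8, 224.0]
tcp_rot: [2.081, 2.351, 0.002]
force: [-0.7, -0.1, -1.9]
width: 57.2
grasp_force: 65.7
[686.1 -60.7 222.3] [-2.1 -2.4  0. ]
[544.7 331.1] tool yaw 6.959449347378013 shift tool units [10.2 -2.3]
```

View pics/w6.png

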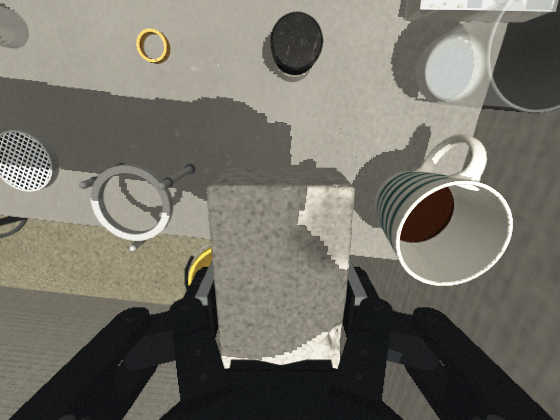

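```bash
python3 - <<'E'
from c import *
c=dict(camera_params("wrist"));H=c["hand_eye"];c["R"],c["p"]=H[:3,:3],H[:3,3]
g=cv2.cvtColor(cv2.imread("pics/w6.png"),cv2.COLOR_BGR2GRAY)
for n,a,b in(("far",(214,187),(350,187)),("left",(210,195),(217,265)),("right",(351,195),(346,260)),("near",(224,366),(340,366))):
    e=edge(g,a,b,w=6);P=plane(c,e,38);print(n,len(e),np.median(e,0),np.median(P,0)[:2],P[[0,-1],:2].tolist())
E
```

```text
far 54 [288.1 185.2] [56.2  3. ] [[56.1674343325319, -22.143778078799052], [55.791912732497494, 23.533285578786206]]
left 55 [208.7 227.9] [ 38.6 -28.6] [[50.459671139643035, -28.522352028582375], [23.576999439023616, -28.157116624607493]]
right 60 [351.7 227.7] [38.7 28.6] [[50.6687366651323, 28.383484019011323], [25.8981238600415, 28.362344585934455]]
near 43 [281.1 361.2] [-30.4   0.4] [[-30.510593130554895, -23.646712010063904], [-34.56237005538483, 25.561345517570402]]
```

```bash
python3 -m crank '[{"tx":0.92,"ty":-0.212,"tz":0,"ax":0,"ay":0,"az":0,"grip":50},{"tx":0.92,"ty":-0.212,"tz":0,"ax":0,"ay":0,"az":0,"grip":50},{"tx":0.92,"ty":-0.212,"tz":0,"ax":0,"ay":0,"az":0,"grip":50},{"tx":0.92,"ty":-0.212,"tz":0,"ax":0,"ay":0,"az":0,"grip":50},{"tx":0.92,"ty":-0.212,"tz":0,"ax":0,"ay":0,"az":0,"grip":50},{"tx":0.92,"ty":-0.212,"tz":0,"ax":0,"ay":0,"az":0,"grip":50},{"tx":0.92,"ty":-0.212,"tz":0,"ax":0,"ay":0,"az":0,"grip":50},{"tx":0.92,"ty":-0.212,"tz":0,"ax":0,"ay":0,"az":0,"grip":50}]'; python3 -m crank '[{"tx":0.92,"ty":-0.212,"tz":0,"ax":0,"ay":0,"az":0,"grip":50},{"tx":0.92,"ty":-0.212,"tz":0,"ax":0,"ay":0,"az":0,"grip":50},{"tx":0.92,"ty":-0.21,"tz":0,"ax":0,"ay":0,"az":0,"grip":50},{"tx":0.07,"ty":0,"tz":0,"ax":0,"ay":0,"az":0.22,"grip":50},{"tx":0,"ty":0,"tz":0.8,"ax":0,"ay":0,"az":0,"grip":50},{"tx":0,"ty":0,"tz":0.8,"ax":0,"ay":0,"az":0,"grip":50},{"tx":0,"ty":0,"tz":0,"ax":0,"ay":0,"az":0,"grip":50},{"tx":0,"ty":0,"tz":0,"ax":0,"ay":0,"az":0,"grip":50}]'
python3 - <<'E'
from c import *
im,c,sp,sr=mean_wrist(3);print(c["T"][:3,3]);pickle.dump(c,open("w7.pkl","wb"));cv2.imwrite("pics/w7.png",im)
T=c["T"];print(np.degrees(np.arctan2(T[1,1],T[0,1])))
i2,c2=grab("side");i3,c3=grab("scene")
cv2.imwrite("pics/v7.png",np.vstack([np.hstack([im[:,:560],]),cv2.resize(i3[150:250,140:320],(560,311))])[:, :][:, :])
m=cv2.resize(i2[130:240,170:330],(400,275));w=cv2.resize(im,(400,300));cv2.imwrite("pics/v7.png",np.hstack([np.vstack([w,m]),cv2.resize(i3[130:260,140:320],(400,575))]))
E
```

```text
time_s: 6.3
ee_pos: [582.0, 224.5, 221.0]
tcp_rot: [-2.082, -2.351, 0.005]
force: [-0.8, -0.4, -1.3]
width: 56.9
grasp_force: 65.7
time_s: 6.97
ee_pos: [543.3, 331.3, 156.2]
tcp_rot: [-2.109, -2.327, 0.011]
force: [1.7, 0.1, -1.6]
width: 57.2
grasp_force: 65.5
[544.5 332.1 158.2]
5.618178271721116
```

View pics/v7.png

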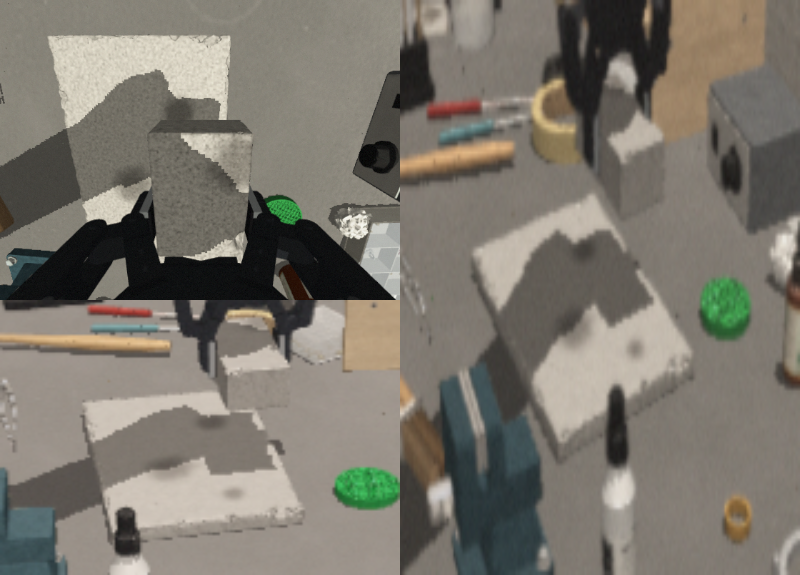

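```bash
cat > g.py <<'E'
from c import *
im=cv2.imread("pics/w7.png");c=pickle.load(open("w7.pkl","rb"));g=cv2.cvtColor(im,cv2.COLOR_BGR2GRAY)
a=np.radians(5.65);bx=np.array([np.cos(a),np.sin(a)]);by=np.array([-bx[1],bx[0]]);X=np.array([488,325.5])
for n,p,q in(("far",(72,51),(318,50)),("back",(323,55),(319,155)),("front",(69,58),(115,290))):
    e=edge(g,p,q,w=8);P=plane(c,e,16)[:,:2];m,d=line(P)
    v=(P-X);print(n,len(e),"bx",np.percentile(v@bx,[10,50,90]),"by",np.percentile(v@by,[10,50,90]),"dir",np.degrees(np.arctan2(d[1],d[0]))%180)
E
python3 g.py
```

```text
far 60 bx [-56.2   0.8  57.3] by [119.5 122.1 122.7] dir 5.157982953956672
back 60 bx [82.5 83.2 84.2] by [ 64.   87.7 109.7] dir 94.60855978054067
front 60 bx [-85.  -84.2 -82.6] by [-28.3  39.5  96.4] dir 95.14629356208717
```

```bash
python3 -m crank '[{"tx":-0.02,"ty":0,"tz":0.6,"ax":0,"ay":0,"az":0.04,"grip":50},{"tx":0,"ty":0,"tz":0.6,"ax":0,"ay":0,"az":0,"grip":50},{"tx":0,"ty":0,"tz":0.36,"ax":0,"ay":0,"az":0,"grip":50},{"tx":0,"ty":0,"tz":0,"ax":0,"ay":0,"az":0,"grip":50},{"tx":0,"ty":0,"tz":0,"ax":0,"ay":0,"az":0,"grip":50}]'
```

```text
time_s: 7.63
ee_pos: [545.1, 331.8, 97.3]
tcp_rot: [2.115, 2.323, 0.001]
force: [0.4, 0.1, -2.3]
width: 57.1
grasp_force: 65.7
```

```bash
python3 -m crank '[{"tx":0,"ty":0,"tz":0.03,"ax":0,"ay":0,"az":0,"grip":50},{"tx":0,"ty":0,"tz":0,"ax":0,"ay":0,"az":0,"grip":50},{"tx":0,"ty":0,"tz":0,"ax":0,"ay":0,"az":0,"grip":50}]'
```

```text
time_s: 7.88
ee_pos: [545.5, 332.3, 97.0]
tcp_rot: [2.114, 2.323, 0.004]
force: [0.5, 0.6, -2.6]
width: 57.4
grasp_force: 65.7
```

```bash
python3 -m crank '[{"tx":0,"ty":0,"tz":0.04,"ax":0,"ay":0,"az":0,"grip":50},{"tx":0,"ty":0,"tz":0,"ax":0,"ay":0,"az":0,"grip":50},{"tx":0,"ty":0,"tz":0,"ax":0,"ay":0,"az":0,"grip":50}]'; python3 -m crank '[{"tx":0,"ty":0,"tz":0.03,"ax":0,"ay":0,"az":0,"grip":50},{"tx":0,"ty":0,"tz":0,"ax":0,"ay":0,"az":0,"grip":50},{"tx":0,"ty":0,"tz":0,"ax":0,"ay":0,"az":0,"grip":50}]'
```

```text
time_s: 8.13
ee_pos: [544.8, 331.8, 94.1]
tcp_rot: [2.114, 2.324, 0.0]
force: [-0.2, 0.2, -1.1]
width: 57.2
grasp_force: 65.7
time_s: 8.38
ee_pos: [545.0, 331.9, 93.5]
tcp_rot: [2.114, 2.323, 0.001]
force: [-1.1, -1.0, 4.9]
width: 57.3
grasp_force: 66.3
```

```bash
python3 -m crank '[{"tx":0,"ty":0,"tz":0,"ax":0,"ay":0,"az":0,"grip":72},{"tx":0,"ty":0,"tz":0,"ax":0,"ay":0,"az":0,"grip":72},{"tx":0,"ty":0,"tz":0,"ax":0,"ay":0,"az":0,"grip":72},{"tx":0,"ty":0,"tz":-0.4,"ax":0,"ay":0,"az":0,"grip":72},{"tx":0,"ty":0,"tz":-0.9,"ax":0,"ay":0,"az":0,"grip":85},{"tx":0,"ty":0,"tz":-0.9,"ax":0,"ay":0,"az":0,"grip":85},{"tx":0,"ty":0,"tz":-1,"ax":0,"ay":0,"az":0,"grip":85},{"tx":0,"ty":0,"tz":-1,"ax":0,"ay":0,"az":0,"grip":85}]'; python3 -m crank '[{"tx":0,"ty":0,"tz":-1,"ax":0,"ay":0,"az":0,"grip":85},{"tx":0,"ty":0,"tz":0,"ax":0,"ay":0,"az":0,"grip":85},{"tx":0,"ty":0,"tz":0,"ax":0,"ay":0,"az":0,"grip":85}]'
cat > k.py <<'E'
from c import *
im,c,sp,sr=mean_wrist(4);print(c["T"][:3,3]);pickle.dump(c,open("w8.pkl","wb"));cv2.imwrite("pics/w8.png",im)
g=cv2.cvtColor(im,cv2.COLOR_BGR2GRAY)
a=np.radians(5.35);bx=np.array([np.cos(a),np.sin(a)]);by=np.array([-bx[1],bx[0]]);X=np.array([487.6,325.])
def W(x,y,z): return proj(c,[*(X+x*bx+y*by),z])[0]
def rep(n,p,q,z,w):
    e=edge(g,p,q,w=w);P=plane(c,e,z)[:,:2];v=P-X;m,d=line(P)
    print(n,len(e),p.round(),q.round(),"bx",np.percentile(v@bx,[10,50,90]),"by",np.percentile(v@by,[10,50,90]),"dir",np.degrees(np.arctan2(d[1],d[0]))%180)
rep("board far",W(-80,125,16),W(80,125,16),16,7);rep("board back",W(86,120,16),W(86,65,16),16,7);rep("board front",W(-86,120,16),W(-86,-100,16),16,7);rep("board near",W(-80,-125,16),W(80,-125,16),16,7)
rep("brick back",W(86,50,56),W(86,-50,56),56,5);rep("brick front",W(28,50,56),W(28,-50,56),56,5)
rep("brick far",W(32,57.5,56),W(82,57.5,56),56,5);rep("brick near",W(32,-57.5,56),W(82,-57.5,56),56,5)
E
python3 k.py
```

```text
time_s: 9.05
ee_pos: [544.5, 331.6, 262.0]
tcp_rot: [-2.114, -2.323, 0.001]
force: [0.7, 0.9, -0.4]
width: 84.9
grasp_force: 0.0
time_s: 9.3
ee_pos: [545.7, 332.5, 303.9]
tcp_rot: [2.113, 2.322, 0.01]
force: [-0.5, -0.5, -0.7]
width: 85.2
grasp_force: 0.0
[544.8 331.7 301. ]
board far 60 [157.  73.] [301.  72.] bx [-56.2   0.1  56.4] by [123.1 124.6 125.2] dir 5.213367379761072
board back 60 [306.  77.] [305. 128.] bx [86.2 86.9 87.4] by [ 73.5  93.2 112.2] dir 94.87087018122985
board front 60 [153.  78.] [175. 254.] bx [-83.7 -82.9 -80.8] by [-61.3  20.8  92.6] dir 95.64554573596433
board near 60 [181. 270.] [297. 270.] bx [-56.2   0.2  56.4] by [-124.6 -123.8 -118.3] dir 6.323460459199074
brick back 60 [307. 145.] [305. 232.] bx [82.3 87.4 88.5] by [-34.    2.4  36.3] dir 94.54985653100321
brick front 43 [253. 145.] [255. 231.] bx [28.3 28.9 29.9] by [-36.6 -10.3  27.6] dir 94.86981174522744
brick far 60 [256. 138.] [304. 138.] bx [39.4 57.  74.6] by [57.7 57.8 57.8] dir 5.386370210263242
brick near 60 [259. 237.] [301. 237.] bx [39.5 57.  74.6] by [-58.5 -57.8 -53.3] dir 4.968488741794907
```

```bash
python3 -m crank '[{"tx":-0.929,"ty":-0.057,"tz":0,"ax":0,"ay":0,"az":0,"grip":85},{"tx":-0.929,"ty":-0.057,"tz":0,"ax":0,"ay":0,"az":0,"grip":85},{"tx":-0.929,"ty":-0.057,"tz":0,"ax":0,"ay":0,"az":0,"grip":85},{"tx":-0.929,"ty":-0.057,"tz":0,"ax":0,"ay":0,"az":0,"grip":85},{"tx":-0.929,"ty":-0.057,"tz":0,"ax":0,"ay":0,"az":0,"grip":85},{"tx":-0.929,"ty":-0.057,"tz":0,"ax":0,"ay":0,"az":0,"grip":85},{"tx":-0.929,"ty":-0.057,"tz":0,"ax":0,"ay":0,"az":0,"grip":85},{"tx":-0.929,"ty":-0.057,"tz":0,"ax":0,"ay":0,"az":0,"grip":85}]' >/dev/null; python3 -m crank '[{"tx":-0.929,"ty":-0.057,"tz":0,"ax":0,"ay":0,"az":0,"grip":85},{"tx":-0.929,"ty":-0.057,"tz":0,"ax":0,"ay":0,"az":0,"grip":85},{"tx":0,"ty":0,"tz":1,"ax":0,"ay":0,"az":0.89,"grip":85},{"tx":0,"ty":0,"tz":0.5,"ax":0,"ay":0,"az":0,"grip":85},{"tx":0,"ty":0,"tz":0,"ax":0,"ay":0,"az":0,"grip":85},{"tx":0,"ty":0,"tz":0,"ax":0,"ay":0,"az":0,"grip":85}]'
python3 - <<'E'
from c import *
im,c,sp,sr=mean_wrist(4);print(c["T"][:3,3]);pickle.dump(c,open("w9.pkl","wb"));cv2.imwrite("pics/w9.png",im)
cv2.imwrite("pics/v9.png",cv2.resize(im[80:380,100:500],(800,600),interpolation=cv2.INTER_CUBIC))
E
```

```text
time_s: 10.67
ee_pos: [556.2, -40.1, 238.9]
tcp_rot: [-2.217, -2.221, 0.005]
force: [-0.1, -1.0, 0.6]
width: 84.9
grasp_force: 0.0
[557.3 -39.8 240.7]
```

View pics/v9.png

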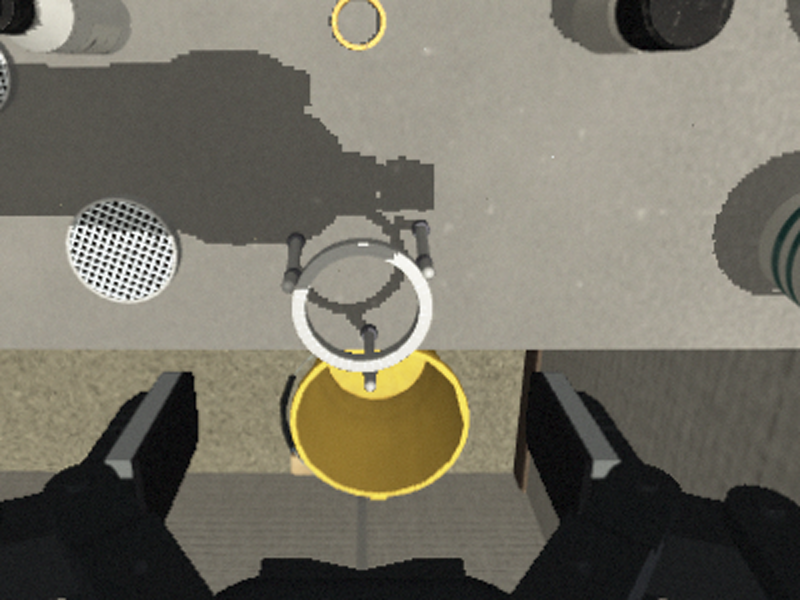

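```bash
python3 - <<'E'
from c import *
c=pickle.load(open("w9.pkl","rb"))
p=plane(c,[(244,222),(314,215),(285,272)],69)[:,:2];f=plane(c,[(248,199.5),(310.5,193),(285,244.5)],3)[:,:2]
def circ(P):
    A=np.c_[2*P,np.ones(3)];s=np.linalg.solve(A,(P**2).sum(1));return s[:2],np.sqrt(s[2]+s[:2]@s[:2])
for P in(p,f):
    o,r=circ(P);a=np.degrees(np.arctan2(*(P-o).T[::-1]));print(P.tolist(),"ctr",o,"r",r,"ang",a,"mod120",a%120)
im=cv2.imread("pics/w9.png");hsv=cv2.cvtColor(im,cv2.COLOR_BGR2HSV)
print("band ctr",plane(c,[(281,233)],60),"gauze",plane(c,[(161.5,205)],9))
# ring: amber mask
m=cv2.inRange(hsv,(12,110,60),(35,255,255));m[150:]=0
n,l,s,ce=cv2.connectedComponentsWithStats(cv2.morphologyEx(m,cv2.MORPH_CLOSE,np.ones((5,5))));
for i in range(1,n):
    if s[i,4]>60: print("ring",s[i],plane(c,[s[i,:2]+s[i,2:4]/2-.5],5))
# gauze: bright blob contour
E
```

```text
[[524.6634169438557, -50.812558036537126], [586.7412640744042, -44.01550051450387], [561.5475406199448, -101.49902579293479]] ctr [557.7 -65.5] r 36.16106140856408 ang [156.   36.5 -83.9] mod120 [36.  36.5 36.1]
[[521.188184248975, -49.886160859375295], [589.9405578608599, -42.26622758114691], [562.442244548876, -104.5159426825663]] ctr [557.7 -65.2] r 39.58640357844559 ang [157.2  35.4 -83.1] mod120 [37.2 35.4 36.9]
band ctr [[557.7 -65.3  60. ]] gauze [[427.  -54.6   9. ]]
ring [266  76  27  29 226] [[555.4  62.5   5. ]]
```

```bash
python3 -m crank '[{"tx":-0.64,"ty":0.01,"tz":0,"ax":0,"ay":0,"az":-0.53,"grip":85},{"tx":0,"ty":0,"tz":0.6,"ax":0,"ay":0,"az":-0.52,"grip":85},{"tx":0,"ty":0,"tz":0.8,"ax":0,"ay":0,"az":0,"grip":85},{"tx":0,"ty":0,"tz":0.8,"ax":0,"ay":0,"az":0,"grip":85},{"tx":0,"ty":0,"tz":0.7,"ax":0,"ay":0,"az":0,"grip":85},{"tx":0,"ty":0,"tz":0.52,"ax":0,"ay":0,"az":0,"grip":85},{"tx":0,"ty":0,"tz":0,"ax":0,"ay":0,"az":0,"grip":85},{"tx":0,"ty":0,"tz":0,"ax":0,"ay":0,"az":0,"grip":85}]'; python3 -m crank '[{"tx":0,"ty":0,"tz":0,"ax":0,"ay":0,"az":0,"grip":60},{"tx":0,"ty":0,"tz":0,"ax":0,"ay":0,"az":0,"grip":60},{"tx":0,"ty":0,"tz":0,"ax":0,"ay":0,"az":0,"grip":60},{"tx":0,"ty":0,"tz":0,"ax":0,"ay":0,"az":0,"grip":60},{"tx":0,"ty":0,"tz":0,"ax":0,"ay":0,"az":0,"grip":60}]'
```

```text
time_s: 11.53
ee_pos: [557.8, -65.6, 104.2]
tcp_rot: [-2.094, -2.342, 0.0]
force: [1.0, 0.3, -0.6]
width: 84.8
grasp_force: 0.0
time_s: 11.95
ee_pos: [559.1, -65.9, 106.6]
tcp_rot: [2.092, 2.339, 0.005]
force: [-0.6, 0.1, 6.4]
width: 64.5
grasp_force: 65.9
```

```bash
python3 -m crank '[{"tx":0,"ty":0,"tz":-0.3,"ax":0,"ay":0,"az":0,"grip":60},{"tx":0,"ty":0,"tz":-0.5,"ax":0,"ay":0,"az":0,"grip":60},{"tx":0,"ty":0,"tz":-0.7,"ax":0,"ay":0,"az":0,"grip":60},{"tx":0,"ty":0,"tz":-0.8,"ax":0,"ay":0,"az":0,"grip":60},{"tx":0,"ty":0,"tz":-0.8,"ax":0,"ay":0,"az":0,"grip":60},{"tx":0,"ty":0,"tz":-0.55,"ax":0,"ay":0,"az":0,"grip":60},{"tx":0,"ty":0,"tz":0,"ax":0,"ay":0,"az":0,"grip":60}]'; python3 -m crank '[{"tx":0.9,"ty":-0.124,"tz":0,"ax":0,"ay":0,"az":0,"grip":60},{"tx":0.9,"ty":-0.124,"tz":0,"ax":0,"ay":0,"az":0,"grip":60},{"tx":0.9,"ty":-0.124,"tz":0,"ax":0,"ay":0,"az":0,"grip":60},{"tx":0.9,"ty":-0.124,"tz":0,"ax":0,"ay":0,"az":0,"grip":60},{"tx":0.9,"ty":-0.124,"tz":0,"ax":0,"ay":0,"az":0,"grip":60},{"tx":0.9,"ty":-0.124,"tz":0,"ax":0,"ay":0,"az":0,"grip":60},{"tx":0.9,"ty":-0.124,"tz":0,"ax":0,"ay":0,"az":0,"grip":60},{"tx":0.9,"ty":-0.124,"tz":0,"ax":0,"ay":0,"az":0,"grip":60}]'; python3 -m crank '[{"tx":0.9,"ty":-0.124,"tz":0,"ax":0,"ay":0,"az":0,"grip":60},{"tx":0.9,"ty":-0.124,"tz":0,"ax":0,"ay":0,"az":0,"grip":60},{"tx":0.9,"ty":-0.13,"tz":0,"ax":0,"ay":0,"az":0,"grip":60},{"tx":0,"ty":0,"tz":0,"ax":0,"ay":0,"az":0.15,"grip":60},{"tx":0,"ty":0,"tz":0,"ax":0,"ay":0,"az":0,"grip":60},{"tx":0,"ty":0,"tz":0,"ax":0,"ay":0,"az":0,"grip":60}]'
python3 - <<'E'
from c import *
im,c,sp,sr=mean_wrist(4);print(c["T"][:3,3],status.read_state()["width"]);pickle.dump(c,open("w10.pkl","wb"));cv2.imwrite("pics/w10.png",im)
E
```

```text
time_s: 12.53
ee_pos: [560.0, -66.1, 256.7]
tcp_rot: [2.089, 2.334, 0.012]
force: [0.7, -0.1, -1.6]
width: 64.3
grasp_force: 67.3
time_s: 13.2
ee_pos: [484.9, 217.1, 250.1]
tcp_rot: [2.095, 2.341, -0.001]
force: [1.1, -1.3, -2.2]
width: 64.0
grasp_force: 67.2
time_s: 13.7
ee_pos: [458.9, 320.8, 249.7]
tcp_rot: [2.112, 2.325, -0.002]
force: [-0.3, -0.6, -2.0]
width: 64.1
grasp_force: 67.2
[459.5 320.1 249.7] 64.52386194327246
```

```bash
python3 -m crank '[{"tx":0.02,"ty":0,"tz":0.8,"ax":0,"ay":0,"az":0,"grip":60},{"tx":0,"ty":0,"tz":0.8,"ax":0,"ay":0,"az":0,"grip":60},{"tx":0,"ty":0,"tz":0.7,"ax":0,"ay":0,"az":0,"grip":60},{"tx":0,"ty":0,"tz":0.5,"ax":0,"ay":0,"az":0,"grip":60},{"tx":0,"ty":0,"tz":0.3,"ax":0,"ay":0,"az":0,"grip":60},{"tx":0,"ty":0,"tz":0,"ax":0,"ay":0,"az":0,"grip":60},{"tx":0,"ty":0,"tz":0,"ax":0,"ay":0,"az":0,"grip":60},{"tx":0,"ty":0,"tz":0,"ax":0,"ay":0,"az":0,"grip":60}]';for i in 1; do python3 -m crank '[{"tx":0,"ty":0,"tz":0.05,"ax":0,"ay":0,"az":0,"grip":60},{"tx":0,"ty":0,"tz":0,"ax":0,"ay":0,"az":0,"grip":60},{"tx":0,"ty":0,"tz":0,"ax":0,"ay":0,"az":0,"grip":60}]'; done
```

```text
time_s: 14.57
ee_pos: [459.9, 322.6, 127.0]
tcp_rot: [2.114, 2.324, 0.003]
force: [-0.3, -0.1, -1.2]
width: 64.5
grasp_force: 67.3
time_s: 14.82
ee_pos: [459.3, 322.5, 124.5]
tcp_rot: [2.113, 2.324, 0.002]
force: [0.8, -0.9, -2.1]
width: 64.6
grasp_force: 67.3
```

Position (459.5, 322.5) is as wanted; lower until contact.

```bash
python3 -m crank '[{"tx":0,"ty":0,"tz":0.05,"ax":0,"ay":0,"az":0,"grip":60},{"tx":0,"ty":0,"tz":0,"ax":0,"ay":0,"az":0,"grip":60},{"tx":0,"ty":0,"tz":0,"ax":0,"ay":0,"az":0,"grip":60}]'
```

```text
time_s: 15.07
ee_pos: [459.4, 322.7, 122.7]
tcp_rot: [2.113, 2.324, 0.002]
force: [-1.5, -1.1, 3.6]
width: 64.7
grasp_force: 67.8
```

```bash
python3 -m crank '[{"tx":0,"ty":0,"tz":0.03,"ax":0,"ay":0,"az":0,"grip":60},{"tx":0,"ty":0,"tz":0,"ax":0,"ay":0,"az":0,"grip":60},{"tx":0,"ty":0,"tz":0,"ax":0,"ay":0,"az":0,"grip":60}]'
```

```text
time_s: 15.32
ee_pos: [459.4, 322.8, 122.5]
tcp_rot: [2.113, 2.324, 0.002]
force: [-3.0, -2.2, 12.6]
width: 64.3
grasp_force: 68.6
```

```bash
python3 -m crank '[{"tx":0,"ty":0,"tz":-0.03,"ax":0,"ay":0,"az":0,"grip":60},{"tx":0,"ty":0,"tz":0,"ax":0,"ay":0,"az":0,"grip":73},{"tx":0,"ty":0,"tz":0,"ax":0,"ay":0,"az":0,"grip":73},{"tx":0,"ty":0,"tz":0,"ax":0,"ay":0,"az":0,"grip":73},{"tx":0,"ty":0,"tz":-0.4,"ax":0,"ay":0,"az":0,"grip":73},{"tx":0,"ty":0,"tz":-0.7,"ax":0,"ay":0,"az":0,"grip":73},{"tx":0,"ty":0,"tz":-0.9,"ax":0,"ay":0,"az":0,"grip":85},{"tx":0,"ty":0,"tz":-1,"ax":0,"ay":0,"az":0,"grip":85}]'; python3 -m crank '[{"tx":0,"ty":0,"tz":-1,"ax":0,"ay":0,"az":0,"grip":85},{"tx":0,"ty":0,"tz":0,"ax":0,"ay":0,"az":0,"grip":85},{"tx":0,"ty":0,"tz":0,"ax":0,"ay":0,"az":0,"grip":85},{"tx":0,"ty":0,"tz":0,"ax":0,"ay":0,"az":0,"grip":85}]'
python3 - <<'E'
from c import *
im,c,sp,sr=mean_wrist(4);print(c["T"][:3,3]);pickle.dump(c,open("w11.pkl","wb"));cv2.imwrite("pics/w11.png",im)
X=np.array([459.5,322.5]);print(proj(c,[*X,76]))
u,v=proj(c,[*X,76])[0].round().astype(int)
cv2.imwrite("pics/v11.png",cv2.resize(im[v-90:v+90,u-120:u+120],(800,600),interpolation=cv2.INTER_CUBIC)); print(u,v)
E
```

```text
time_s: 15.98
ee_pos: [458.3, 321.8, 241.6]
tcp_rot: [-2.112, -2.324, 0.006]
force: [-0.1, 0.2, -0.7]
width: 85.3
grasp_force: 0.0
time_s: 16.32
ee_pos: [458.8, 322.1, 281.4]
tcp_rot: [-2.113, -2.325, 0.001]
force: [0.1, -0.4, -0.5]
width: 84.8
grasp_force: 0.0
[458.5 321.9 280.5]
[[282.  198.7]]
282 199
```

View pics/v11.png

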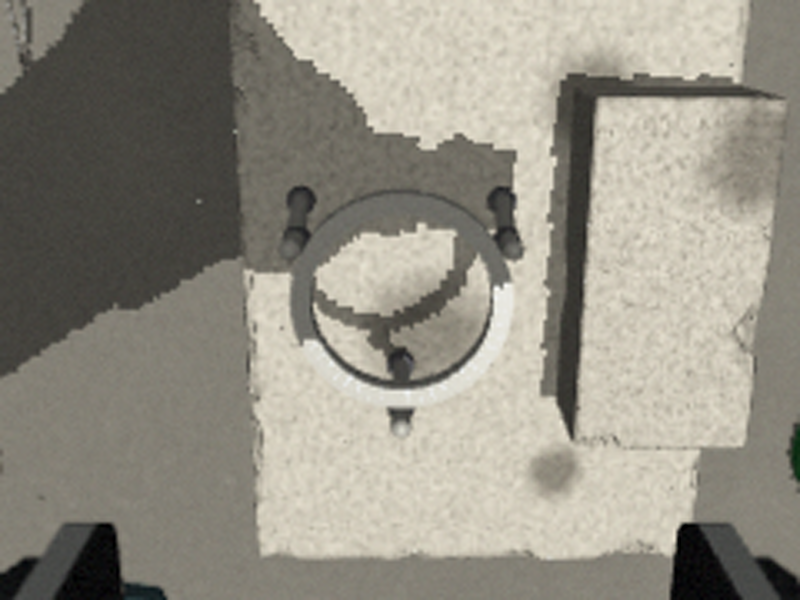

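```bash
python3 - <<'E'
from c import *
c=pickle.load(open("w11.pkl","rb"))
P=plane(c,[(249.9,182.8),(315.3,182.8),(282,237)],85)[:,:2]
s=np.linalg.solve(np.c_[2*P,np.ones(3)],(P**2).sum(1));o=s[:2];print("tripod",o,np.sqrt(s[2]+o@o),np.degrees(np.arctan2(*(P-o).T[::-1]))%120)
E
python3 -m crank '[{"tx":-0.93,"ty":-0.168,"tz":0,"ax":0,"ay":0,"az":0,"grip":85},{"tx":-0.93,"ty":-0.168,"tz":0,"ax":0,"ay":0,"az":0,"grip":85},{"tx":-0.93,"ty":-0.168,"tz":0,"ax":0,"ay":0,"az":0,"grip":85},{"tx":-0.93,"ty":-0.168,"tz":0,"ax":0,"ay":0,"az":0,"grip":85},{"tx":-0.93,"ty":-0.168,"tz":0,"ax":0,"ay":0,"az":0,"grip":85},{"tx":-0.93,"ty":-0.168,"tz":0,"ax":0,"ay":0,"az":0,"grip":85},{"tx":-0.93,"ty":-0.168,"tz":0,"ax":0,"ay":0,"az":0,"grip":85},{"tx":-0.93,"ty":-0.168,"tz":0,"ax":0,"ay":0,"az":0,"grip":85}]' >/dev/null
python3 -m crank '[{"tx":-0.93,"ty":-0.168,"tz":0,"ax":0,"ay":0,"az":0,"grip":85},{"tx":-0.93,"ty":-0.168,"tz":0,"ax":0,"ay":0,"az":0,"grip":85},{"tx":0,"ty":0,"tz":0.8,"ax":0,"ay":0,"az":0,"grip":85},{"tx":0,"ty":0,"tz":0.8,"ax":0,"ay":0,"az":0,"grip":85},{"tx":0,"ty":0,"tz":0,"ax":0,"ay":0,"az":0,"grip":85},{"tx":0,"ty":0,"tz":0,"ax":0,"ay":0,"az":0,"grip":85},{"tx":0,"ty":0,"tz":0,"ax":0,"ay":0,"az":0,"grip":85}]'
cat > m.py <<'E'
from c import *
im,c,sp,sr=mean_wrist(4);T=c["T"];print(T[:3,3],np.degrees(np.arctan2(T[1,1],T[0,1])));pickle.dump(c,open("w12.pkl","wb"));cv2.imwrite("pics/w12.png",im)
g=cv2.cvtColor(im,cv2.COLOR_BGR2GRAY)
u,v=proj(c,[427,-54.6,10])[0];print("expect",u,v)
# textured blob: local contrast mask
h=cv2.cvtColor(im,cv2.COLOR_BGR2HSV)
sd=cv2.morphologyEx(g,cv2.MORPH_GRADIENT,np.ones((3,3)))
m=np.uint8(sd>40)*255;m=cv2.morphologyEx(m,cv2.MORPH_CLOSE,np.ones((7,7)));m=cv2.morphologyEx(m,cv2.MORPH_OPEN,np.ones((9,9)))
for k in cv2.findContours(m,cv2.RETR_EXTERNAL,cv2.CHAIN_APPROX_NONE)[0]:
    if cv2.contourArea(k)>800:
        (x,y),(a,b),an=cv2.fitEllipse(k); P=plane(c,[(x,y)],10)[0]; L=plane(c,k[:,0],10)[:,:2]
        cc,r=cv2.minEnclosingCircle(np.float32(L)); print("blob",(x,y),(a,b),"world",P,"circle",cc,r)
E
python3 m.py
```

```text
tripod [460.1 321.6] 36.117552921959145 [33.3 37.7 34.7]
time_s: 17.77
ee_pos: [428.2, -53.9, 218.6]
tcp_rot: [2.112, 2.325, 0.001]
force: [0.3, -0.0, 0.0]
width: 84.9
grasp_force: 0.0
[428.5 -53.9 219.1] 5.519658003990979
expect 278.51283254949243 198.66884351442337
blob (166.48074340820312, 292.5466613769531) (25.827577590942383, 55.034629821777344) world [ 311.7 -176.5   10. ] circle (317.32012939453125, -178.41976928710938) 39.40685272216797
blob (390.218994140625, 286.23980712890625) (27.6739501953125, 70.04068756103516) world [ 561.  -144.3   10. ] circle (555.5972290039062, -150.68060302734375) 47.15378189086914
blob (69.99609375, 244.26968383789062) (24.549007415771484, 68.02342224121094) world [ 210.6 -126.3   10. ] circle (211.78915405273438, -128.5274200439453) 39.13285827636719
blob (278.583740234375, 198.27276611328125) (58.68605422973633, 61.9064826965332) world [427.  -54.2  10. ] circle (427.0328369140625, -54.217350006103516) 32.23822021484375
blob (212.45150756835938, 91.58576202392578) (52.43711853027344, 56.60798645019531) world [358.9  39.1  10. ] circle (358.86761474609375, 36.759395599365234) 25.437902450561523
```

```bash
python3 -m crank '[{"tx":-0.01,"ty":-0.03,"tz":0.8,"ax":0,"ay":0,"az":0,"grip":85},{"tx":0,"ty":0,"tz":0.8,"ax":0,"ay":0,"az":0,"grip":85},{"tx":0,"ty":0,"tz":0.8,"ax":0,"ay":0,"az":0,"grip":85},{"tx":0,"ty":0,"tz":0.6,"ax":0,"ay":0,"az":0,"grip":85},{"tx":0,"ty":0,"tz":0.4,"ax":0,"ay":0,"az":0,"grip":85},{"tx":0,"ty":0,"tz":0,"ax":0,"ay":0,"az":0,"grip":85},{"tx":0,"ty":0,"tz":0,"ax":0,"ay":0,"az":0,"grip":85},{"tx":0,"ty":0,"tz":0,"ax":0,"ay":0,"az":0,"grip":85}]'
```

```text
time_s: 18.63
ee_pos: [427.5, -54.8, 83.1]
tcp_rot: [2.112, 2.324, 0.003]
force: [0.3, 0.3, 0.9]
width: 85.0
grasp_force: 0.0
```

```bash
python3 -m crank '[{"tx":0,"ty":0,"tz":0.33,"ax":0,"ay":0,"az":0,"grip":72},{"tx":0,"ty":0,"tz":0,"ax":0,"ay":0,"az":0,"grip":72},{"tx":0,"ty":0,"tz":0,"ax":0,"ay":0,"az":0,"grip":72},{"tx":0,"ty":0,"tz":0,"ax":0,"ay":0,"az":0,"grip":64}]'; python3 -m crank '[{"tx":0,"ty":0,"tz":0,"ax":0,"ay":0,"az":0,"grip":54},{"tx":0,"ty":0,"tz":0,"ax":0,"ay":0,"az":0,"grip":54},{"tx":0,"ty":0,"tz":0,"ax":0,"ay":0,"az":0,"grip":54},{"tx":0,"ty":0,"tz":0,"ax":0,"ay":0,"az":0,"grip":54},{"tx":0,"ty":0,"tz":0,"ax":0,"ay":0,"az":0,"grip":54}]'
```

```text
time_s: 18.97
ee_pos: [427.0, -54.9, 69.8]
tcp_rot: [2.112, 2.324, 0.002]
force: [0.9, -0.1, -0.2]
width: 63.9
grasp_force: 0.0
time_s: 19.38
ee_pos: [427.0, -54.8, 70.2]
tcp_rot: [2.112, 2.324, 0.002]
force: [-2.2, 0.2, 10.2]
width: 57.2
grasp_force: 61.6
```

```bash
python3 -m crank '[{"tx":0,"ty":0,"tz":-0.3,"ax":0,"ay":0,"az":0,"grip":54},{"tx":0,"ty":0,"tz":-0.6,"ax":0,"ay":0,"az":0,"grip":54},{"tx":0,"ty":0,"tz":-0.8,"ax":0,"ay":0,"az":0,"grip":54},{"tx":0,"ty":0,"tz":-0.8,"ax":0,"ay":0,"az":0,"grip":54},{"tx":0,"ty":0,"tz":-0.8,"ax":0,"ay":0,"az":0,"grip":54},{"tx":0,"ty":0,"tz":-0.7,"ax":0,"ay":0,"az":0,"grip":54},{"tx":0,"ty":0,"tz":0,"ax":0,"ay":0,"az":0,"grip":54},{"tx":0,"ty":0,"tz":0,"ax":0,"ay":0,"az":0,"grip":54}]'
python3 -m crank '[{"tx":0.93,"ty":0.17,"tz":0,"ax":0,"ay":0,"az":0,"grip":54},{"tx":0.93,"ty":0.17,"tz":0,"ax":0,"ay":0,"az":0,"grip":54},{"tx":0.93,"ty":0.17,"tz":0,"ax":0,"ay":0,"az":0,"grip":54},{"tx":0.93,"ty":0.17,"tz":0,"ax":0,"ay":0,"az":0,"grip":54},{"tx":0.93,"ty":0.17,"tz":0,"ax":0,"ay":0,"az":0,"grip":54},{"tx":0.93,"ty":0.17,"tz":0,"ax":0,"ay":0,"az":0,"grip":54},{"tx":0.93,"ty":0.17,"tz":0,"ax":0,"ay":0,"az":0,"grip":54},{"tx":0.93,"ty":0.17,"tz":0,"ax":0,"ay":0,"az":0,"grip":54}]'
python3 -m crank '[{"tx":0.93,"ty":0.17,"tz":0,"ax":0,"ay":0,"az":0,"grip":54},{"tx":0.93,"ty":0.17,"tz":0,"ax":0,"ay":0,"az":0,"grip":54},{"tx":0,"ty":0,"tz":0,"ax":0,"ay":0,"az":0,"grip":54},{"tx":0,"ty":0,"tz":0,"ax":0,"ay":0,"az":0,"grip":54},{"tx":0,"ty":0,"tz":0,"ax":0,"ay":0,"az":0,"grip":54}]'
cat > n.py <<'E'
from c import *
im,c,sp,sr=mean_wrist(4);T=c["T"];print(T[:3,3],np.degrees(np.arctan2(T[1,1],T[0,1])));cv2.imwrite("pics/w13.png",im);pickle.dump(c,open("w13.pkl","wb"))
g=cv2.cvtColor(im,cv2.COLOR_BGR2GRAY);zg=T[2,3]-60
m=np.uint8(cv2.morphologyEx(g,cv2.MORPH_GRADIENT,np.ones((3,3)))>60)*255
m=cv2.morphologyEx(m,cv2.MORPH_CLOSE,np.ones((5,5)));m=cv2.morphologyEx(m,cv2.MORPH_OPEN,np.ones((9,9)))
u,v=proj(c,T[:3,3]-[0,0,60])[0];print("expect",u,v)
for k in cv2.findContours(m,cv2.RETR_EXTERNAL,cv2.CHAIN_APPROX_NONE)[0]:
    if cv2.contourArea(k)>500:
        L=plane(c,k[:,0],zg)[:,:2];cc,r=cv2.minEnclosingCircle(np.float32(L));print(k[:,0].min(0),k[:,0].max(0),"circle rel TCP",np.array(cc)-T[:2,3],r)
cv2.imwrite("pics/v13.png",im[120:400,130:430])
E
python3 n.py
```

```text
time_s: 20.05
ee_pos: [427.1, -54.9, 230.7]
tcp_rot: [2.111, 2.322, 0.005]
force: [-0.9, -0.4, -1.1]
width: 56.7
grasp_force: 64.2
time_s: 20.72
ee_pos: [451.3, 247.9, 227.2]
tcp_rot: [-2.112, -2.324, 0.005]
force: [-0.0, -0.9, -0.3]
width: 57.1
grasp_force: 64.2
time_s: 21.13
ee_pos: [458.1, 320.9, 227.1]
tcp_rot: [-2.113, -2.325, 0.006]
force: [-0.3, -1.4, -0.2]
width: 57.1
grasp_force: 64.2
[458.5 320.3 227.6] 5.377829322202023
expect 280.56892522684643 280.7402077549824
[436 250] [472 282] circle rel TCP [86.2 16.9] 10.300400733947754
[220 229] [345 328] circle rel TCP [1.5 3. ] 33.82893371582031
```

```bash
cat > o.py <<'E'
from c import *
im=cv2.imread("pics/w13.png");c=pickle.load(open("w13.pkl","rb"));T=c["T"];g=cv2.cvtColor(im,cv2.COLOR_BGR2GRAY)
for z in (60,):
    ctr=T[:3,3]-[0,0,z];o=[]
    for an in np.arange(0,360,6):
        d=np.array([np.cos(np.radians(an)),np.sin(np.radians(an)),0])
        r=np.arange(22,40,.4);p=np.float32(proj(c,ctr+r[:,None]*d+[1,1.5,0]))
        v=cv2.remap(g,p[:,:1].copy(),p[:,1:].copy(),cv2.INTER_LINEAR)[:,0].astype(int)
        o.append((an,v[::3].tolist()))
    for a in o[::3]:print(a[0],*a[1])
E
python3 o.py
```

```text
0 33 153 35 14 79 17 11 11 10 13 17 75 81 80 82
18 108 154 150 69 74 63 13 12 73 79 79 79 218 212 184
36 14 122 146 152 116 109 196 218 87 60 57 158 210 214 210
54 120 48 29 155 107 110 73 174 202 223 208 213 123 122 100
72 41 16 61 136 72 119 79 78 129 172 174 166 128 93 114
90 149 155 72 19 67 115 81 77 79 107 78 80 86 149 175
108 156 72 18 63 147 118 87 78 77 97 110 191 140 119 119
126 31 127 159 152 54 104 107 76 75 111 119 117 117 118 143
144 59 146 19 18 112 118 118 81 135 204 190 159 140 140 141
162 102 90 19 20 148 39 109 111 111 137 139 134 138 141 138
180 73 131 155 125 24 24 121 9 9 11 32 80 81 80 79
198 119 65 159 70 106 149 82 81 8 11 13 15 12 11 12
216 131 20 19 101 147 147 101 114 126 140 139 139 124 29 10
234 110 155 147 146 123 154 105 113 122 143 140 145 142 138 139
252 48 146 67 53 94 156 111 198 187 141 141 145 144 143 145
270 64 39 129 233 53 95 160 214 175 142 143 144 146 147 143
288 34 41 201 240 117 78 178 211 148 140 140 143 144 144 145
306 106 59 232 71 94 128 201 178 138 138 139 139 139 142 140
324 236 125 182 215 239 167 209 142 139 137 140 138 138 138 140
342 130 80 106 155 169 214 198 37 12 8 11 12 12 7 15
```

```bash
python3 -m crank '[{"tx":0,"ty":0,"tz":0.6,"ax":0,"ay":0,"az":0,"grip":54},{"tx":0,"ty":0,"tz":0.6,"ax":0,"ay":0,"az":0,"grip":54},{"tx":0,"ty":0,"tz":0.4,"ax":0,"ay":0,"az":0,"grip":54},{"tx":0,"ty":0,"tz":0,"ax":0,"ay":0,"az":0,"grip":54},{"tx":0,"ty":0,"tz":0,"ax":0,"ay":0,"az":0,"grip":54},{"tx":0,"ty":0,"tz":0,"ax":0,"ay":0,"az":0,"grip":54},{"tx":0,"ty":0,"tz":0,"ax":0,"ay":0,"az":0,"grip":54}]'
python3 - <<'E'
from c import *
im,c,sp,sr=mean_wrist(6);T=c["T"];print(T[:3,3],sp,np.degrees(np.arctan2(T[1,1],T[0,1])));cv2.imwrite("pics/w14.png",im);pickle.dump(c,open("w14.pkl","wb"))
# prongs expected
for a in (35.2,155.2,275.2):
    d=np.array([np.cos(np.radians(a)),np.sin(np.radians(a))]);print(a,proj(c,[*(np.array([460,322])+36.5*d),86]))
i,cs=grab("side");cv2.imwrite("pics/s14.png",i);i2,_=grab("scene")
cv2.imwrite("pics/v14.png",np.hstack([cv2.resize(im[130:330,170:390],(420,382)),cv2.resize(i[120:230,190:290],(380,418))[:382]]))
E
```

```text
time_s: 21.92
ee_pos: [459.5, 322.2, 166.2]
tcp_rot: [2.113, 2.324, 0.004]
force: [0.4, 0.5, -0.9]
width: 57.7
grasp_force: 64.2
[459.2 322.2 165.9] [0.2 0.1 0.3] 5.447342502399888
35.2 [[338.  233.8]]
155.2 [[225.1 233.4]]
275.2 [[281.1 314.6]]
```

```bash
python3 -m crank '[{"tx":0,"ty":0,"tz":0.2,"ax":0,"ay":0,"az":0,"grip":54},{"tx":0,"ty":0,"tz":0.2,"ax":0,"ay":0,"az":0,"grip":54},{"tx":0,"ty":0,"tz":0,"ax":0,"ay":0,"az":0,"grip":54},{"tx":0,"ty":0,"tz":0,"ax":0,"ay":0,"az":0,"grip":54}]'
```

```text
time_s: 22.65
ee_pos: [458.3, 321.6, 147.7]
tcp_rot: [-2.113, -2.325, 0.003]
force: [-0.2, -0.0, -0.3]
width: 57.2
grasp_force: 64.2
```

```bash
python3 -m crank '[{"tx":0,"ty":0,"tz":0.05,"ax":0,"ay":0,"az":0,"grip":54},{"tx":0,"ty":0,"tz":0,"ax":0,"ay":0,"az":0,"grip":54},{"tx":0,"ty":0,"tz":0,"ax":0,"ay":0,"az":0,"grip":54}]'
```

```text
time_s: 22.9
ee_pos: [458.7, 322.0, 146.7]
tcp_rot: [-2.113, -2.325, -0.0]
force: [-0.2, 0.6, -0.4]
width: 57.0
grasp_force: 64.3
```

```bash
python3 -m crank '[{"tx":0,"ty":0,"tz":0.04,"ax":0,"ay":0,"az":0,"grip":54},{"tx":0,"ty":0,"tz":0,"ax":0,"ay":0,"az":0,"grip":54},{"tx":0,"ty":0,"tz":0,"ax":0,"ay":0,"az":0,"grip":54}]'
```

```text
time_s: 23.15
ee_pos: [459.0, 322.1, 146.3]
tcp_rot: [2.113, 2.324, 0.001]
force: [-2.4, -1.3, 5.9]
width: 57.0
grasp_force: 65.0
```

```bash
python3 -m crank '[{"tx":0,"ty":0,"tz":0.03,"ax":0,"ay":0,"az":0,"grip":54},{"tx":0,"ty":0,"tz":0,"ax":0,"ay":0,"az":0,"grip":54},{"tx":0,"ty":0,"tz":0,"ax":0,"ay":0,"az":0,"grip":54}]'
```

```text
time_s: 23.4
ee_pos: [459.0, 322.1, 146.1]
tcp_rot: [2.113, 2.324, 0.001]
force: [-4.3, -3.4, 14.0]
width: 57.0
grasp_force: 65.9
```

```bash
python3 -m crank '[{"tx":0,"ty":0,"tz":-0.05,"ax":0,"ay":0,"az":0,"grip":54},{"tx":0,"ty":0,"tz":0,"ax":0,"ay":0,"az":0,"grip":68},{"tx":0,"ty":0,"tz":0,"ax":0,"ay":0,"az":0,"grip":68},{"tx":0,"ty":0,"tz":0,"ax":0,"ay":0,"az":0,"grip":68},{"tx":0,"ty":0,"tz":-0.3,"ax":0,"ay":0,"az":0,"grip":68},{"tx":0,"ty":0,"tz":-0.7,"ax":0,"ay":0,"az":0,"grip":68},{"tx":0,"ty":0,"tz":-0.9,"ax":0,"ay":0,"az":0,"grip":68},{"tx":0,"ty":0,"tz":-1,"ax":0,"ay":0,"az":0,"grip":68}]'; python3 -m crank '[{"tx":0,"ty":0,"tz":-0.6,"ax":0,"ay":0,"az":0,"grip":68},{"tx":0,"ty":0,"tz":0,"ax":0,"ay":0,"az":0,"grip":68},{"tx":0,"ty":0,"tz":0,"ax":0,"ay":0,"az":0,"grip":68},{"tx":0,"ty":0,"tz":0,"ax":0,"ay":0,"az":0,"grip":68}]'
cat > p.py <<'E'
from c import *
im,c,sp,sr=mean_wrist(4);T=c["T"];print(T[:3,3]);cv2.imwrite("pics/w15.png",im);pickle.dump(c,open("w15.pkl","wb"))
g=cv2.cvtColor(im,cv2.COLOR_BGR2GRAY)
C=np.array([459.7,322,86.])
for an in range(0,360,20):
    d=np.array([np.cos(np.radians(an)),np.sin(np.radians(an)),0]);r=np.arange(24,40,.8);p=np.float32(proj(c,C+r[:,None]*d))
    print(an,*cv2.remap(g,p[:,:1].copy(),p[:,1:].copy(),cv2.INTER_LINEAR)[:,0])
E
python3 p.py
```

```text
time_s: 24.07
ee_pos: [458.0, 321.4, 262.5]
tcp_rot: [-2.112, -2.324, 0.005]
force: [0.5, 1.1, 0.1]
width: 68.1
grasp_force: 0.0
time_s: 24.4
ee_pos: [458.3, 321.6, 285.6]
tcp_rot: [-2.113, -2.325, 0.002]
force: [0.8, -0.4, -0.7]
width: 67.9
grasp_force: 0.0
[458.1 321.4 284.8]
0 208 120 63 59 106 179 234 234 234 218 209 207 210 210 215 212 209 208 216 220
20 114 119 141 128 90 81 104 133 139 148 171 201 213 218 217 215 214 210 210 214
40 95 119 77 53 66 129 114 108 105 109 104 79 56 69 78 84 85 76 78 111
60 31 18 72 142 109 81 97 106 87 94 109 107 94 97 111 116 117 115 113 105
80 108 62 30 56 115 97 102 104 91 81 97 122 129 109 100 118 117 112 110 109
100 102 109 99 105 141 82 102 105 92 80 88 110 112 89 90 102 111 112 115 115
120 109 66 37 49 107 135 118 112 93 80 89 109 108 97 105 118 120 119 116 114
140 98 36 20 28 72 126 110 106 99 88 104 110 99 99 113 111 107 90 66 70
160 26 18 35 84 129 57 77 108 111 114 113 113 113 106 94 91 99 104 110 114
180 88 151 69 29 27 51 93 111 111 118 144 184 213 211 208 208 211 212 207 205
200 106 139 141 84 50 46 90 109 120 151 201 214 210 210 214 218 219 217 214 212
220 213 179 90 51 72 108 182 225 221 211 203 204 203 214 216 212 213 217 221 224
240 44 69 154 196 127 120 180 217 219 215 214 215 220 219 215 214 213 215 217 214
260 62 52 84 147 203 206 204 217 212 209 211 215 215 216 217 216 213 212 217 216
280 127 117 159 226 167 161 215 183 114 77 89 110 135 156 164 177 186 195 211 216
300 99 58 134 191 181 160 212 222 210 207 209 211 215 212 209 213 215 217 216 210
320 79 58 80 172 220 210 227 221 208 204 209 218 219 220 216 215 212 208 205 208
340 78 103 176 175 105 164 227 230 226 222 220 211 205 204 216 216 213 214 211 212
```

```bash
python3 -m crank '[{"tx":-0.837,"ty":0.224,"tz":0,"ax":0,"ay":0,"az":0,"grip":50},{"tx":-0.837,"ty":0.224,"tz":0,"ax":0,"ay":0,"az":0,"grip":50},{"tx":-0.837,"ty":0.224,"tz":0,"ax":0,"ay":0,"az":0,"grip":50},{"tx":-0.837,"ty":0.224,"tz":0,"ax":0,"ay":0,"az":0,"grip":50},{"tx":-0.837,"ty":0.224,"tz":0,"ax":0,"ay":0,"az":0,"grip":50},{"tx":-0.837,"ty":0.224,"tz":0,"ax":0,"ay":0,"az":0,"grip":50},{"tx":-0.837,"ty":0.224,"tz":0,"ax":0,"ay":0,"az":0,"grip":50},{"tx":-0.837,"ty":0.224,"tz":0,"ax":0,"ay":0,"az":0,"grip":50}]' >/dev/null
python3 -m crank '[{"tx":0,"ty":0,"tz":0.9,"ax":0,"ay":0,"az":0,"grip":50},{"tx":0,"ty":0,"tz":0.9,"ax":0,"ay":0,"az":0,"grip":50},{"tx":0,"ty":0,"tz":0.6,"ax":0,"ay":0,"az":0,"grip":50},{"tx":0,"ty":0,"tz":0,"ax":0,"ay":0,"az":0,"grip":50},{"tx":0,"ty":0,"tz":0,"ax":0,"ay":0,"az":0,"grip":50},{"tx":0,"ty":0,"tz":0,"ax":0,"ay":0,"az":0,"grip":50},{"tx":0,"ty":0,"tz":0,"ax":0,"ay":0,"az":0,"grip":50}]'
cat > r.py <<'E'
from c import *
im,c,sp,sr=mean_wrist(4);T=c["T"];print(T[:3,3]);cv2.imwrite("pics/w16.png",im);pickle.dump(c,open("w16.pkl","wb"))
h=cv2.cvtColor(im,cv2.COLOR_BGR2HSV);m=cv2.inRange(h,(10,90,60),(38,255,255));m=cv2.morphologyEx(m,cv2.MORPH_CLOSE,np.ones((5,5)))
print("expect",proj(c,[556,62,9]))
for k in cv2.findContours(m,cv2.RETR_EXTERNAL,cv2.CHAIN_APPROX_NONE)[0]:
    if cv2.contourArea(k)>200:
        L=plane(c,k[:,0],8)[:,:2];cc,r=cv2.minEnclosingCircle(np.float32(L));print(k[:,0].min(0),k[:,0].max(0),"circle",cc,r)
E
python3 r.py
```

```text
time_s: 25.85
ee_pos: [556.8, 62.5, 191.8]
tcp_rot: [2.111, 2.323, 0.004]
force: [-0.4, 0.3, -0.2]
width: 50.1
grasp_force: 0.0
[556.6  62.5 191.7]
expect [[279.2 207. ]]
[243 353] [298 363] circle (562.809814453125, -112.41378784179688) 30.780282974243164
[266 191] [294 220] circle (557.0655517578125, 62.93022918701172) 14.33566951751709
[467  82] [517 132] circle (724.1727294921875, 165.47140502929688) 23.551206588745117
```

```bash
python3 -m crank '[{"tx":0,"ty":0,"tz":0.8,"ax":0,"ay":0,"az":0,"grip":50},{"tx":0,"ty":0,"tz":0.8,"ax":0,"ay":0,"az":0,"grip":50},{"tx":0,"ty":0,"tz":0.7,"ax":0,"ay":0,"az":0,"grip":50},{"tx":0,"ty":0,"tz":0.4,"ax":0,"ay":0,"az":0,"grip":50},{"tx":0,"ty":0,"tz":0.2,"ax":0,"ay":0,"az":0,"grip":45},{"tx":0,"ty":0,"tz":0,"ax":0,"ay":0,"az":0,"grip":40},{"tx":0,"ty":0,"tz":0,"ax":0,"ay":0,"az":0,"grip":40}]';python3 -m crank '[{"tx":0,"ty":0,"tz":0,"ax":0,"ay":0,"az":0,"grip":32},{"tx":0,"ty":0,"tz":0,"ax":0,"ay":0,"az":0,"grip":20},{"tx":0,"ty":0,"tz":0,"ax":0,"ay":0,"az":0,"grip":20},{"tx":0,"ty":0,"tz":0,"ax":0,"ay":0,"az":0,"grip":20},{"tx":0,"ty":0,"tz":0,"ax":0,"ay":0,"az":0,"grip":20},{"tx":0,"ty":0,"tz":0,"ax":0,"ay":0,"az":0,"grip":20},{"tx":0,"ty":0,"tz":0,"ax":0,"ay":0,"az":0,"grip":20}]'
```

```text
time_s: 26.63
ee_pos: [556.1, 62.3, 74.6]
tcp_rot: [2.113, 2.324, 0.001]
force: [-0.1, 0.1, -0.0]
width: 40.0
grasp_force: 0.0
time_s: 27.22
ee_pos: [556.7, 62.3, 75.8]
tcp_rot: [2.112, 2.323, 0.004]
force: [-1.0, -0.0, 5.7]
width: 21.7
grasp_force: 58.5
```

```bash
python3 -m crank '[{"tx":0,"ty":0,"tz":-0.3,"ax":0,"ay":0,"az":0,"grip":20},{"tx":0,"ty":0,"tz":-0.6,"ax":0,"ay":0,"az":0,"grip":20},{"tx":0,"ty":0,"tz":-0.8,"ax":0,"ay":0,"az":0,"grip":20},{"tx":0,"ty":0,"tz":-0.8,"ax":0,"ay":0,"az":0,"grip":20},{"tx":0,"ty":0,"tz":-0.8,"ax":0,"ay":0,"az":0,"grip":20},{"tx":0,"ty":0,"tz":-0.5,"ax":0,"ay":0,"az":0,"grip":20},{"tx":0,"ty":0,"tz":0,"ax":0,"ay":0,"az":0,"grip":20}]'
python3 -m crank '[{"tx":0.837,"ty":-0.224,"tz":0,"ax":0,"ay":0,"az":0,"grip":20},{"tx":0.837,"ty":-0.224,"tz":0,"ax":0,"ay":0,"az":0,"grip":20},{"tx":0.837,"ty":-0.224,"tz":0,"ax":0,"ay":0,"az":0,"grip":20},{"tx":0.837,"ty":-0.224,"tz":0,"ax":0,"ay":0,"az":0,"grip":20},{"tx":0.837,"ty":-0.224,"tz":0,"ax":0,"ay":0,"az":0,"grip":20},{"tx":0.837,"ty":-0.224,"tz":0,"ax":0,"ay":0,"az":0,"grip":20},{"tx":0.837,"ty":-0.224,"tz":0,"ax":0,"ay":0,"az":0,"grip":20},{"tx":0.837,"ty":-0.224,"tz":0,"ax":0,"ay":0,"az":0,"grip":20}]' >/dev/null
python3 -m crank '[{"tx":0,"ty":0,"tz":0,"ax":0,"ay":0,"az":0,"grip":20},{"tx":0,"ty":0,"tz":0,"ax":0,"ay":0,"az":0,"grip":20},{"tx":0,"ty":0,"tz":0.5,"ax":0,"ay":0,"az":0,"grip":20},{"tx":0,"ty":0,"tz":0.5,"ax":0,"ay":0,"az":0,"grip":20},{"tx":0,"ty":0,"tz":0,"ax":0,"ay":0,"az":0,"grip":20},{"tx":0,"ty":0,"tz":0,"ax":0,"ay":0,"az":0,"grip":20},{"tx":0,"ty":0,"tz":0,"ax":0,"ay":0,"az":0,"grip":20}]'
cat > t.py <<'E'
from c import *
im,c,sp,sr=mean_wrist(4);T=c["T"];print(T[:3,3]);cv2.imwrite("pics/w17.png",im);pickle.dump(c,open("w17.pkl","wb"))
h=cv2.cvtColor(im,cv2.COLOR_BGR2HSV);m=cv2.inRange(h,(10,90,60),(38,255,255))
for k in cv2.findContours(m,cv2.RETR_EXTERNAL,cv2.CHAIN_APPROX_NONE)[0]:
    if cv2.contourArea(k)>40:
        L=plane(c,k[:,0],T[2,3]-67)[:,:2]-T[:2,3];print(k[:,0].min(0),k[:,0].max(0),"rel TCP",L.min(0),L.max(0))
E
python3 t.py
```

```text
time_s: 27.8
ee_pos: [558.1, 62.5, 232.3]
tcp_rot: [2.109, 2.319, 0.014]
force: [0.5, 0.1, 0.2]
width: 21.5
grasp_force: 58.8
time_s: 29.05
ee_pos: [459.5, 321.3, 186.8]
tcp_rot: [2.114, 2.323, 0.002]
force: [-0.2, 0.8, -0.1]
width: 21.3
grasp_force: 58.8
[459.5 321.7 187.1]
[261 245] [300 294] rel TCP [-10.9 -12.9] [11.5 17.1]
[ 68 244] [123 310] rel TCP [-113.4  -33.1] [-85.4   8.8]
[ 32 173] [ 97 244] rel TCP [-125.6    6.6] [-96.   45.3]
```

```bash
python3 -m crank '[{"tx":0,"ty":0,"tz":0.3,"ax":0,"ay":0,"az":0,"grip":20},{"tx":0,"ty":0,"tz":0.25,"ax":0,"ay":0,"az":0,"grip":20},{"tx":0,"ty":0,"tz":0,"ax":0,"ay":0,"az":0,"grip":20},{"tx":0,"ty":0,"tz":0,"ax":0,"ay":0,"az":0,"grip":20}]'
```

```text
time_s: 29.58
ee_pos: [458.3, 321.6, 162.9]
tcp_rot: [-2.113, -2.325, 0.003]
force: [-0.3, 0.2, -0.0]
width: 21.1
grasp_force: 58.9
```

```bash
python3 -m crank '[{"tx":0,"ty":0,"tz":0.05,"ax":0,"ay":0,"az":0,"grip":20},{"tx":0,"ty":0,"tz":0,"ax":0,"ay":0,"az":0,"grip":20},{"tx":0,"ty":0,"tz":0,"ax":0,"ay":0,"az":0,"grip":20}]'
```

```text
time_s: 29.83
ee_pos: [458.6, 321.9, 161.9]
tcp_rot: [-2.113, -2.325, 0.0]
force: [-0.3, 1.2, 0.4]
width: 21.6
grasp_force: 59.0
```

```bash
python3 -m crank '[{"tx":0,"ty":0,"tz":0.03,"ax":0,"ay":0,"az":0,"grip":20},{"tx":0,"ty":0,"tz":0,"ax":0,"ay":0,"az":0,"grip":20},{"tx":0,"ty":0,"tz":0,"ax":0,"ay":0,"az":0,"grip":20}]'
```

```text
time_s: 30.08
ee_pos: [458.7, 322.0, 161.7]
tcp_rot: [2.113, 2.325, 0.0]
force: [-2.4, -1.6, 7.9]
width: 21.6
grasp_force: 59.9
```

```bash
python3 -m crank '[{"tx":0,"ty":0,"tz":0.02,"ax":0,"ay":0,"az":0,"grip":20},{"tx":0,"ty":0,"tz":0,"ax":0,"ay":0,"az":0,"grip":20},{"tx":0,"ty":0,"tz":0,"ax":0,"ay":0,"az":0,"grip":20}]'
```

```text
time_s: 30.33
ee_pos: [458.7, 322.0, 161.6]
tcp_rot: [2.113, 2.324, 0.0]
force: [-3.6, -1.9, 12.4]
width: 21.5
grasp_force: 60.5
```

```bash
python3 -m crank '[{"tx":0,"ty":0,"tz":-0.04,"ax":0,"ay":0,"az":0,"grip":20},{"tx":0,"ty":0,"tz":0,"ax":0,"ay":0,"az":0,"grip":28},{"tx":0,"ty":0,"tz":0,"ax":0,"ay":0,"az":0,"grip":38},{"tx":0,"ty":0,"tz":0,"ax":0,"ay":0,"az":0,"grip":42},{"tx":0,"ty":0,"tz":0,"ax":0,"ay":0,"az":0,"grip":42},{"tx":0,"ty":0,"tz":-0.3,"ax":0,"ay":0,"az":0,"grip":42},{"tx":0,"ty":0,"tz":-0.8,"ax":0,"ay":0,"az":0,"grip":42},{"tx":0,"ty":0,"tz":-1,"ax":0,"ay":0,"az":0,"grip":42}]'; python3 -m crank '[{"tx":0,"ty":0,"tz":-1,"ax":0,"ay":0,"az":0,"grip":55},{"tx":0,"ty":0,"tz":0,"ax":0,"ay":0,"az":0,"grip":55},{"tx":0,"ty":0,"tz":0,"ax":0,"ay":0,"az":0,"grip":55},{"tx":0,"ty":0,"tz":0,"ax":0,"ay":0,"az":0,"grip":55}]'
python3 - <<'E'
from c import *
im,c,sp,sr=mean_wrist(4);T=c["T"];print(T[:3,3]);cv2.imwrite("pics/w18.png",im);pickle.dump(c,open("w18.pkl","wb"))
h=cv2.cvtColor(im,cv2.COLOR_BGR2HSV);m=cv2.inRange(h,(10,90,60),(38,255,255));m=cv2.morphologyEx(m,cv2.MORPH_CLOSE,np.ones((5,5)))
for k in cv2.findContours(m,cv2.RETR_EXTERNAL,cv2.CHAIN_APPROX_NONE)[0]:
    if cv2.contourArea(k)>200:
        L=plane(c,k[:,0],94)[:,:2];cc,r=cv2.minEnclosingCircle(np.float32(L));print(k[:,0].min(0),k[:,0].max(0),"circle",cc,r,L.min(0),L.max(0))
# flux bottle cap: from several wrist pictures
for n,z in(("w1",81),("w4",81),("w6",81)):
    i=cv2.imread(f"pics/{n}.png");cc=pickle.load(open(f"{n}.pkl","rb"))
    u,v=proj(cc,[681,65,81])[0];print(n,u,v,cc["p"])
    hh=cv2.cvtColor(i,cv2.COLOR_BGR2HSV);mm=cv2.inRange(hh,(0,0,0),(180,255,62))
    nn,l,s,ce=cv2.connectedComponentsWithStats(mm)
    for j in range(1,nn):
        if 150<s[j,4]<4000 and abs(ce[j]-[u,v]).max()<40: print(s[j],ce[j],plane(cc,[ce[j]],81))
E
```

```text
time_s: 31.0
ee_pos: [457.5, 320.9, 244.5]
tcp_rot: [-2.112, -2.324, 0.01]
force: [1.3, 1.3, 0.5]
width: 42.1
grasp_force: 0.0
time_s: 31.33
ee_pos: [458.5, 321.7, 285.9]
tcp_rot: [2.113, 2.325, 0.0]
force: [0.5, -0.1, -1.0]
width: 54.9
grasp_force: 0.0
[458.2 321.5 284.8]
[125 211] [162 260] circle (331.4620361328125, 275.672607421875) 26.51057243347168 [310.1 249.2] [344.9 302.1]
[268 188] [296 217] circle (459.15362548828125, 322.4598693847656) 14.348416328430176 [446.2 308.1] [472.7 336.7]
[102 156] [144 208] circle (311.9607849121094, 327.6860656738281) 25.859302520751953 [293.4 302.4] [329.8 352.9]
[502   0] [559  32] circle (641.0010986328125, 488.5723571777344) 24.437883377075195 [616.7 485.9] [665.3 507.1]
w1 287.0446299113668 130.23970583243005 [675.1  83.3 373.5]
[269 112  34  36 892] [285.2 128.9] [[679.2  66.3  81. ]]
w4 276.2069368098851 107.98106281128867 [684.4  63.3 302.4]
[ 249   84   47   48 1644] [271.9 106.9] [[677.9  65.8  81. ]]
w6 296.4278465261361 41.6822696115625 [676.3  21.9 292.3]
[ 270   12   53   63 2285] [295.  42.] [[680.1  64.7  81. ]]
```

```bash
python3 -m crank '[{"tx":-0.766,"ty":0.54,"tz":0,"ax":0,"ay":0,"az":0,"grip":60},{"tx":-0.766,"ty":0.54,"tz":0,"ax":0,"ay":0,"az":0,"grip":60},{"tx":-0.766,"ty":0.54,"tz":0,"ax":0,"ay":0,"az":0,"grip":60},{"tx":-0.766,"ty":0.54,"tz":0,"ax":0,"ay":0,"az":0,"grip":60},{"tx":-0.766,"ty":0.54,"tz":0,"ax":0,"ay":0,"az":0,"grip":60},{"tx":-0.766,"ty":0.54,"tz":0,"ax":0,"ay":0,"az":0,"grip":60},{"tx":-0.766,"ty":0.54,"tz":0,"ax":0,"ay":0,"az":0,"grip":60},{"tx":-0.766,"ty":0.54,"tz":0,"ax":0,"ay":0,"az":0,"grip":60}]' >/dev/null
python3 -m crank '[{"tx":-0.766,"ty":0.54,"tz":0,"ax":0,"ay":0,"az":0,"grip":60},{"tx":0,"ty":0,"tz":0.5,"ax":0,"ay":0,"az":0,"grip":60},{"tx":0,"ty":0,"tz":0,"ax":0,"ay":0,"az":0,"grip":60},{"tx":0,"ty":0,"tz":0,"ax":0,"ay":0,"az":0,"grip":60},{"tx":0,"ty":0,"tz":0,"ax":0,"ay":0,"az":0,"grip":60},{"tx":0,"ty":0,"tz":0,"ax":0,"ay":0,"az":0,"grip":60}]'
python3 - <<'E'
from c import *
im,c,sp,sr=mean_wrist(4);T=c["T"];print(T[:3,3]);cv2.imwrite("pics/w19.png",im);pickle.dump(c,open("w19.pkl","wb"))
u,v=proj(c,[679,66,81])[0];print(u,v)
mm=cv2.inRange(cv2.cvtColor(im,cv2.COLOR_BGR2HSV),(0,0,0),(180,255,62))
nn,l,s,ce=cv2.connectedComponentsWithStats(mm)
for j in range(1,nn):
    if 150<s[j,4]<9000 and abs(ce[j]-[u,v]).max()<50:
        k=cv2.findContours(np.uint8(l==j),cv2.RETR_EXTERNAL,cv2.CHAIN_APPROX_NONE)[0][0];L=plane(c,k[:,0],81)[:,:2];print(s[j],ce[j],plane(c,[ce[j]],81),L.min(0),L.max(0))
E
```

```text
time_s: 32.7
ee_pos: [678.3, 67.7, 266.2]
tcp_rot: [-2.11, -2.327, -0.002]
force: [0.0, 0.1, 0.0]
width: 60.0
grasp_force: 0.0
[678.3  67.4 266.4]
280.87623032686594 207.16042243532615
[ 264  183   36   40 1132] [281.3 202.7] [[679.   70.3  81. ]] [663.2  51.1] [695.9  89.1]
```

```bash
python3 -m crank '[{"tx":0,"ty":0.02,"tz":0.9,"ax":0,"ay":0,"az":0,"grip":60},{"tx":0,"ty":0,"tz":0.9,"ax":0,"ay":0,"az":0,"grip":60},{"tx":0,"ty":0,"tz":0.8,"ax":0,"ay":0,"az":0,"grip":60},{"tx":0,"ty":0,"tz":0.7,"ax":0,"ay":0,"az":0,"grip":60},{"tx":0,"ty":0,"tz":0.5,"ax":0,"ay":0,"az":0,"grip":60},{"tx":0,"ty":0,"tz":0.35,"ax":0,"ay":0,"az":0,"grip":60},{"tx":0,"ty":0,"tz":0,"ax":0,"ay":0,"az":0,"grip":60},{"tx":0,"ty":0,"tz":0,"ax":0,"ay":0,"az":0,"grip":60}]'; python3 -m crank '[{"tx":0,"ty":0,"tz":0,"ax":0,"ay":0,"az":0,"grip":45},{"tx":0,"ty":0,"tz":0,"ax":0,"ay":0,"az":0,"grip":40},{"tx":0,"ty":0,"tz":0,"ax":0,"ay":0,"az":0,"grip":28},{"tx":0,"ty":0,"tz":0,"ax":0,"ay":0,"az":0,"grip":28},{"tx":0,"ty":0,"tz":0,"ax":0,"ay":0,"az":0,"grip":28},{"tx":0,"ty":0,"tz":0,"ax":0,"ay":0,"az":0,"grip":28},{"tx":0,"ty":0,"tz":0,"ax":0,"ay":0,"az":0,"grip":28}]'
```

```text
time_s: 33.57
ee_pos: [679.5, 66.2, 99.7]
tcp_rot: [2.113, 2.325, 0.0]
force: [1.2, 0.1, -0.1]
width: 60.3
grasp_force: 0.0
time_s: 34.15
ee_pos: [680.5, 66.2, 101.8]
tcp_rot: [2.112, 2.323, 0.005]
force: [-1.3, -0.2, 6.3]
width: 33.1
grasp_force: 60.0
```

```bash
python3 -m crank '[{"tx":0,"ty":0,"tz":-0.3,"ax":0,"ay":0,"az":0,"grip":28},{"tx":0,"ty":0,"tz":-0.7,"ax":0,"ay":0,"az":0,"grip":28},{"tx":0,"ty":0,"tz":-0.9,"ax":0,"ay":0,"az":0,"grip":28},{"tx":0,"ty":0,"tz":-0.8,"ax":0,"ay":0,"az":0,"grip":28},{"tx":0,"ty":0,"tz":-0.3,"ax":0,"ay":0,"az":0,"grip":28},{"tx":0,"ty":0,"tz":0,"ax":0,"ay":0,"az":0,"grip":28}]'; python3 -m crank '[{"tx":0.43,"ty":-0.81,"tz":0,"ax":0,"ay":0,"az":0,"grip":28},{"tx":0.43,"ty":-0.81,"tz":0,"ax":0,"ay":0,"az":0,"grip":28},{"tx":0.43,"ty":-0.81,"tz":0,"ax":0,"ay":0,"az":0,"grip":28},{"tx":0.43,"ty":-0.81,"tz":0,"ax":0,"ay":0,"az":0,"grip":28},{"tx":0.43,"ty":-0.81,"tz":0,"ax":0,"ay":0,"az":0,"grip":28},{"tx":0.43,"ty":-0.81,"tz":0,"ax":0,"ay":0,"az":0,"grip":28},{"tx":0,"ty":0,"tz":0,"ax":0,"ay":0,"az":0,"grip":28},{"tx":0,"ty":0,"tz":0,"ax":0,"ay":0,"az":0,"grip":28}]'; python3 -m crank '[{"tx":0,"ty":0,"tz":0.9,"ax":0,"ay":0,"az":0,"grip":28},{"tx":0,"ty":0,"tz":0.9,"ax":0,"ay":0,"az":0,"grip":28},{"tx":0,"ty":0,"tz":0.7,"ax":0,"ay":0,"az":0,"grip":28},{"tx":0,"ty":0,"tz":0.35,"ax":0,"ay":0,"az":0,"grip":28},{"tx":0,"ty":0,"tz":0,"ax":0,"ay":0,"az":0,"grip":28},{"tx":0,"ty":0,"tz":0,"ax":0,"ay":0,"az":0,"grip":28},{"tx":0,"ty":0,"tz":0,"ax":0,"ay":0,"az":0,"grip":28}]'
```

```text
time_s: 34.65
ee_pos: [681.1, 66.1, 224.4]
tcp_rot: [2.11, 2.321, 0.01]
force: [0.6, 0.0, -0.5]
width: 33.8
grasp_force: 59.8
time_s: 35.32
ee_pos: [473.3, 150.8, 218.2]
tcp_rot: [-2.108, -2.327, 0.005]
force: [-0.3, -0.1, -0.4]
width: 33.5
grasp_force: 60.0
time_s: 35.9
ee_pos: [476.6, 149.6, 105.1]
tcp_rot: [2.114, 2.323, -0.001]
force: [0.2, -0.1, -0.5]
width: 33.4
grasp_force: 61.7
```

```bash
python3 -m crank '[{"tx":0.02,"ty":0,"tz":0.07,"ax":0,"ay":0,"az":0,"grip":28},{"tx":0,"ty":0,"tz":0,"ax":0,"ay":0,"az":0,"grip":28},{"tx":0,"ty":0,"tz":0,"ax":0,"ay":0,"az":0,"grip":28}]'
```

```text
time_s: 36.15
ee_pos: [476.0, 151.1, 103.0]
tcp_rot: [2.113, 2.325, 0.001]
force: [0.8, -0.4, -1.5]
width: 33.8
grasp_force: 61.7
```

```bash
python3 -m crank '[{"tx":0,"ty":0,"tz":0.03,"ax":0,"ay":0,"az":0,"grip":28},{"tx":0,"ty":0,"tz":0,"ax":0,"ay":0,"az":0,"grip":28},{"tx":0,"ty":0,"tz":0,"ax":0,"ay":0,"az":0,"grip":28}]'
```

```text
time_s: 36.4
ee_pos: [475.9, 151.1, 101.7]
tcp_rot: [2.113, 2.325, 0.001]
force: [-0.0, 0.6, -0.8]
width: 33.5
grasp_force: 61.7
```

```bash
python3 -m crank '[{"tx":0,"ty":0,"tz":0.03,"ax":0,"ay":0,"az":0,"grip":28},{"tx":0,"ty":0,"tz":0,"ax":0,"ay":0,"az":0,"grip":28},{"tx":0,"ty":0,"tz":0,"ax":0,"ay":0,"az":0,"grip":28}]'
```

```text
time_s: 36.65
ee_pos: [476.1, 151.1, 100.5]
tcp_rot: [2.113, 2.325, 0.001]
force: [0.3, 0.1, -0.4]
width: 33.3
grasp_force: 61.8
```

```bash
python3 -m crank '[{"tx":0,"ty":0,"tz":0.03,"ax":0,"ay":0,"az":0,"grip":28},{"tx":0,"ty":0,"tz":0,"ax":0,"ay":0,"az":0,"grip":28},{"tx":0,"ty":0,"tz":0,"ax":0,"ay":0,"az":0,"grip":28}]'
```

```text
time_s: 36.9
ee_pos: [476.1, 151.1, 100.3]
tcp_rot: [2.113, 2.324, 0.001]
force: [-3.5, -0.6, 10.8]
width: 33.4
grasp_force: 63.2
```

```bash
python3 -m crank '[{"tx":0,"ty":0,"tz":-0.03,"ax":0,"ay":0,"az":0,"grip":28},{"tx":0,"ty":0,"tz":0,"ax":0,"ay":0,"az":0,"grip":40},{"tx":0,"ty":0,"tz":0,"ax":0,"ay":0,"az":0,"grip":50},{"tx":0,"ty":0,"tz":0,"ax":0,"ay":0,"az":0,"grip":54},{"tx":0,"ty":0,"tz":-0.3,"ax":0,"ay":0,"az":0,"grip":54},{"tx":0,"ty":0,"tz":-0.8,"ax":0,"ay":0,"az":0,"grip":54},{"tx":0,"ty":0,"tz":-1,"ax":0,"ay":0,"az":0,"grip":54},{"tx":0,"ty":0,"tz":-1,"ax":0,"ay":0,"az":0,"grip":54}]'; python3 -m crank '[{"tx":0,"ty":0,"tz":-1,"ax":0,"ay":0,"az":0,"grip":54},{"tx":0,"ty":0,"tz":-1,"ax":0,"ay":0,"az":0,"grip":54},{"tx":0,"ty":0,"tz":0,"ax":0,"ay":0,"az":0,"grip":54},{"tx":0,"ty":0,"tz":0,"ax":0,"ay":0,"az":0,"grip":54},{"tx":0,"ty":0,"tz":0,"ax":0,"ay":0,"az":0,"grip":54},{"tx":0,"ty":0,"tz":0,"ax":0,"ay":0,"az":0,"grip":54}]'
python3 - <<'E'
from c import *
im,c,_,_=mean_wrist(4);s,_=grab("side");q,_=grab("scene")
print(c["T"][:3,3]);cv2.imwrite("pics/w20.png",im);pickle.dump(c,open("w20.pkl","wb"))
cv2.imwrite("pics/v20.png",np.hstack([cv2.resize(im,(400,300)),cv2.resize(s[140:290,130:330],(400,300))]) if 0 else np.vstack([np.hstack([cv2.resize(im,(400,300)),cv2.resize(s[110:290,140:380],(400,300))]),np.hstack([cv2.resize(q[120:300,120:360],(400,300)),cv2.resize(im[60:210,180:380],(400,300))])]))
E
```

```text
time_s: 37.57
ee_pos: [475.1, 150.7, 224.8]
tcp_rot: [-2.112, -2.324, 0.004]
force: [1.0, 0.4, -0.5]
width: 53.9
grasp_force: 0.0
time_s: 38.07
ee_pos: [475.0, 150.7, 302.5]
tcp_rot: [-2.112, -2.324, 0.005]
force: [1.0, -0.1, -0.5]
width: 54.3
grasp_force: 0.0
[475.1 150.7 302.5]
```

View pics/v20.png

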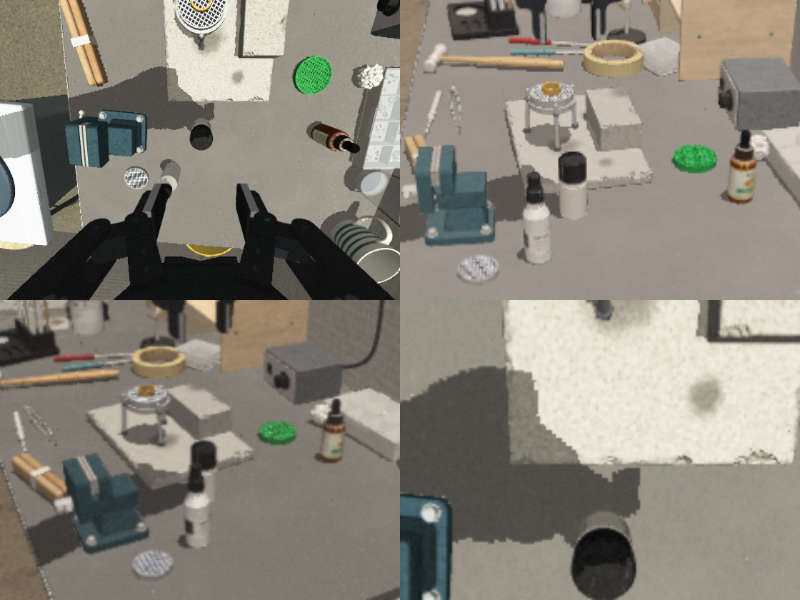

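```bash
python3 -c "
from cell import workorder
print(workorder.job_done())"
```

```text
the job is handed in; nothing more can be done
None
```

I handed the job in at about 38 s with everything done in the order asked: the brick is flush and centred on the board's back edge, the tripod stands in front of it with the gauze seated and the ring in the middle, the flux bottle is about 3 cm right of the board, and the spray flask and dropper bottle are still standing, untouched.

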